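# Weigh in a batch of parcels under the scale's sliding guard

## Robot

A 6-joint arm with a two-finger parallel gripper is mounted at the origin on the work surface. World frame = base frame: x ahead of the robot, y to its left, z up, the work surface at z = 0. Lengths are in mm, angles in rad, forces in N, time in s.
With the tool pointing down it reaches from about 350 to 875 mm from the base axis. Payload 4.2 kg.
Tool frame: the origin (TCP) lies at the very end of the fingers, on their centre line; the grasp point (between the pads) lies 19 mm behind it; z points along the fingers, y is the line along which they close (so a half turn about z gives the same grasp; the last joint's range is limited). The gripper opens to 85 mm and grips with 20 to 120 N. Pads are 22 mm wide; open, the fingers measure 114 mm over their backs; the gripper's body (76 mm by 85 mm) begins 54 mm behind the grasp point. The pads swing forward as they close: fully open they stand 13 mm farther back than shut.
Start: joints at [0.259, 0.385, 0.008, 0, -1.194, -0.259], TCP at [624.979, 0.025, 231.312] pointing down, gripper open.
Joint ranges: [-3.14, 3.14], [-1.21, 2.06], [-1.07, 1.41], [-3.16, 2.05], [-2.99, -0.16], [-3.1, 3.1]. Speed limits (rad/s): [2.79, 2.79, 3.14, 3.14, 3.14, 3.14].

## Interface

Orientations are given as a unit quaternion [x, y, z, w].
In Python, from bench import monitor, get_image, camera_info, job_done gives the robot as it stands.
- The arm moves only by the tool send_rows, never from a script. Its argument "series" is a list of rows, each a list of 3 entries, a list of its own where there are three numbers: the shift along the tool's x, y, z in mm, then the turn, a rotation vector about the tool's x, y, z in rad, then the finger opening in mm, from 0 to 85.4. A call has 1 to 8 rows; each row shifts and turns the commanded pose from where the row before left it, along the tool's axes as they then stand; what a row does not reach is not made up. A row lasts 1/10 s, in which the tool goes at most 50 mm and 8.59 degrees, less where a joint would pass 70% of its speed; a pose out of reach is approached as far as the arm can. A call with a gripper value outside its range is refused whole. The fingers move at their own pace and stop on an object; the grip force is fixed at half the most. Time passes only in rows, so rows that do not move let the fingers close. It gives the time, the measured TCP pose, the force, the opening and the grip force at its end, in the units of the state.
- monitor.read_state(): the state, without advancing time (a new reading comes with each control period).
- get_image(name): name is "scene" or "side" or "wrist"; returns the picture (420x560x3 uint8, red, green, blue); there is no depth.
- camera_info(name): a dict with "intrinsics" (3x3 intrinsics, pixels), "R" (3x3) and "t" (3): a world point X has camera coordinates R X + t. Camera axes: x right, y down, z forward; pixel columns grow to the right and rows downward; lengths in mm; the calibration is good to about 2 mm. A picture is of the moment at which its call begins: read the wrist's pose just before it. camera_info takes no time and is no camera call; for the wrist camera it gives the pose at the moment of the call.
- job_done(): hands the job in; it is judged then, once.
The state is a dict: "clock": time; "joints": joint angles; "joint_vel": joint speeds; "joint_efforts": joint torques, N m; "position": TCP position; "ee_rot": TCP orientation; "contact_force": force on the tool from outside, world axes, zero at the start; "wrist_torque": the same for the moment, N m; "gripper_width": finger opening in mm; "grasp_force": force on a finger pad.
Only numpy, scipy, OpenCV 4.12 (cv2) and the standard library are available. Lean on these libraries where they do the work, as an engineer would, in place of code of your own. Each camera call takes 0.05 s, during which the arm holds its last target. There are 200 camera calls.

## Task

Weigh in the waiting parcels as one batch: slide the scale's guard all the way open, put every parcel that lies on the counter down on the floor of the scale's well, and slide the guard fully shut over them. Set the lever on the console straight up, press the weigh button fully down and let it come up again, then lay the lever right back to its rest, leaning towards the robot. Do not press the button while the guard is open, and leave the cash box where it is.

Things in the scene. Friction and masses are not known exactly. Their poses are not given: they have to be found in the camera images.
- scale: Grey parcel scale, fixed: open weighing well at the robot's end, closed housing 83 mm high behind it (x +116 to +331 mm). Origin on the counter under the well's centre; x away from the robot, y left, z up. Well inside: x and y -108 to +108 mm, floor 25 mm and rim 85 mm above the counter, walls 8 mm. A brass counterpoise on a bar outside the front wall (to x -146 mm, below 70 mm) is not used.
- guard (a joint): Sliding guard, an aluminium plate 228 x 230 x 8 mm that covers the well like a lid (87 to 95 mm above the counter) and runs along the scale's x axis. In m: 0 = shut, 0.215 = fully open, back over the housing, its front edge then at x = +99 mm in the scale's frame. About 1.5 N of friction; stays where it is left.
- guard_handle (a point): Centre of the guard's handle, a black upright bar 14 mm thick (scale x), 90 mm wide (scale y) and 34 mm high standing on the guard near its front edge, from 95 to 129 mm above the counter; this point is 112 mm above the counter, at x = -100 mm in the scale's frame when shut. Axes as the scale's.
- console: Control console of the scale, a low grey box 130 x 140 x 30 mm fixed to the counter to the left or the right of the scale; origin on the counter, 5 mm (x) from the centre of its underside. A lever stands on its half towards its own -y, a push button on its half towards its own +y. Its x axis points away from the robot.
- lever (a joint): Hand lever on the console, a steel rod ending in a black ball 26 mm in diameter. Value in rad: 0 = rest, leaning 0.7 rad towards the robot (console -x); 0.7 = straight up; 1.4 = leaning 0.7 rad away. It turns about the console's y axis, needs about 1 N at the ball and stays where it is left.
- lever_tip (a point): Centre of the lever's ball, 80 mm from the pivot.
- lever_pivot (a point): Point on the lever's hinge axis, 52 mm above the counter; its axes are the console's, fixed.
- button (a joint): Weigh button, white round spring push button on the console. Value in m: 0 = up, 0.008 = fully down. Starts to give at 1.5 N, fully down takes about 5 N; springs back up when let go.
- button_top (a point): Centre of the button's top face, 36 mm in diameter, 50 mm above the counter when up; pressed straight down.
- cash_box: Red tin cash box, 120 x 150 x 75 mm, 1.5 kg, standing on the other side of the scale from the console; origin at the centre of its underside. To be left where it is.
- parcel_a: Small cardboard parcel, rigid closed box 92 x 60 x 45 mm (its x, y, z), 0.15 to 0.4 kg, with a tape band and a blank label; at the start it lies flat on the counter to the left or right in front of the scale. Origin at the centre of its underside. May be absent.
- parcel_b: Small cardboard parcel, rigid closed box 80 x 55 x 50 mm (its x, y, z), 0.15 to 0.4 kg, with a tape band and a blank label; at the start it lies flat on the counter to the left or right in front of the scale. Origin at the centre of its underside. May be absent.
- parcel_c: Small cardboard parcel, rigid closed box 88 x 48 x 38 mm (its x, y, z), 0.15 to 0.4 kg, with a tape band and a blank label; at the start it lies flat on the counter to the left or right in front of the scale. Origin at the centre of its underside. May be absent.
- parcel_d: Small cardboard parcel, rigid closed box 76 x 60 x 36 mm (its x, y, z), 0.15 to 0.4 kg, with a tape band and a blank label; at the start it lies flat on the counter to the left or right in front of the scale. Origin at the centre of its underside. May be absent.

How it is judged:
By the outcome, as a careful person would: the job done as asked, in the order asked, and still so for the second after the job is handed in, with the robot touching nothing.
Of parcel_a, parcel_b, parcel_c, parcel_d only 2 to 4 are there at a start; the rules pass over those that are not, and their reading is None.
At some moment in a run one of parcel_a, parcel_b, parcel_c, parcel_d may be knocked a few centimetres aside while the robot is not near it.
Once in a run the grip may slacken for a moment while it holds something.
It also fails if it takes over 210 s, if anything falls off the work surface, if the arm or the gripper's body presses on something with over 40 N, if the wrist force passes 120 N, or if a joint passes its speed limit or range.

## Working session

There is one attempt and no reset: what is moved stays moved. The work goes in short steps, Python scripts to look and compute and a tool call to move; the robot and the scene stay as the last step left them, time stands still between calls to the robot, and variables do not carry over. Pictures are saved under pics/ and viewed, at most 14 in all, crops included, and the job is handed in when it is done.

Besides the shell and the picture viewer there is one more tool, called as name(argument=value, ...) on one line, values as JSON. send_rows: Moves the arm, as the interface text tells. Its arguments: {"type":"object","properties":{"series":{"type":"array"}},"required":["series"]}

```bash
mkdir -p pics; ls; python3 - <<'E'
from bench import monitor,get_image,camera_info
import cv2,numpy as np
np.set_printoptions(precision=4,suppress=True)
s=monitor.read_state();print(s)
for n in("scene","side"):
    c=camera_info(n);print(n,c)
    cv2.imwrite(f"pics/{n}0.png",get_image(n)[:,:,::-1])
E
```

```text
pics
{'clock': 0.0, 'joints': array([ 0.2586,  0.3856,  0.0066, -0.0005, -1.194 , -0.2586]), 'joint_vel': array([-0.0009, -0.0005, -0.0022,  0.0007, -0.0007,  0.0005]), 'joint_efforts': array([ -0.001 , -39.2286,  18.84  ,   4.1862,  -0.0047,   0.    ]), 'position': array([624.42 ,   0.023, 230.22 ]), 'ee_rot': array([-0.707 ,  0.7072,  0.0007, -0.0008]), 'contact_force': array([ 0.8351, -0.7173,  0.0208]), 'wrist_torque': array([ 0.0414, -0.0245, -0.0157]), 'grasp_force': 0.0, 'gripper_width': 85.30366155803974}
scene {'intrinsics': array([[432.246 ,   0.    , 273.4376],
       [  0.    , 432.246 , 206.2782],
       [  0.    ,   0.    ,   1.    ]]), 'R': array([[-0.8714,  0.4903,  0.0148],
       [ 0.3346,  0.6162, -0.713 ],
       [-0.3587, -0.6164, -0.701 ]]), 't': array([ 433.4968, -113.9272, 1274.4543])}
side {'intrinsics': array([[532.5347,   0.    , 276.0546],
       [  0.    , 532.5347, 210.5062],
       [  0.    ,   0.    ,   1.    ]]), 'R': array([[ 0.9563, -0.2924, -0.0058],
       [-0.205 , -0.6559, -0.7265],
       [ 0.2086,  0.6959, -0.6872]]), 't': array([-467.2054,  164.1423, 1169.158 ])}
```

View pics/scene0.png

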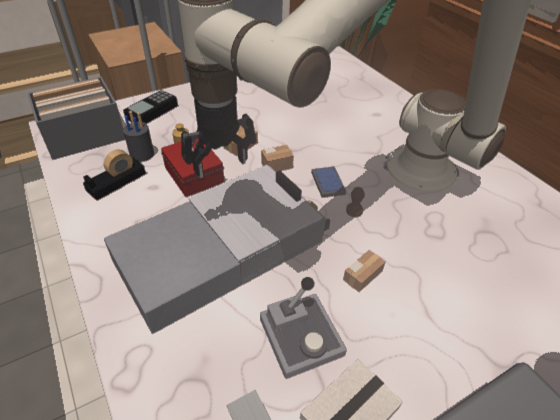

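View pics/side0.png

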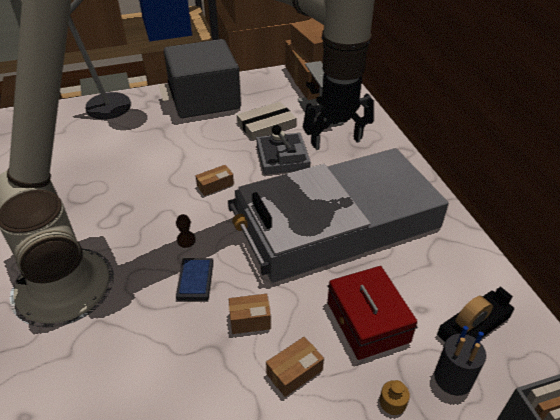

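The scene picture shows the console at (303,335), its ball at (308,284), the button at (314,343) and the guard handle at (289,186). The side picture shows three parcels at about (214,180), (249,314) and (295,364), and the cash box at (371,310). I'll enlarge the key parts next.

```bash
python3 - <<'E'
import cv2,numpy as np
s=cv2.imread("pics/side0.png");c=cv2.imread("pics/scene0.png")
def cr(im,x,y,w=100,h=75,k=4): return cv2.resize(im[y:y+h,x:x+w],None,fx=k,fy=k,interpolation=cv2.INTER_CUBIC)
o=np.vstack([np.hstack([cr(s,165,150),cr(s,200,275)]),np.hstack([cr(s,245,325),cr(c,255,270,133,100,3)[:300,:400].copy() if 0 else cv2.resize(c[270:375,250:390],(400,300),interpolation=cv2.INTER_CUBIC)])])
cv2.imwrite("pics/comp.png",o)
cv2.imwrite("pics/scale.png",cr(s,220,140,240,145,3.3))
E
```

```text
(no output)
```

View pics/comp.png

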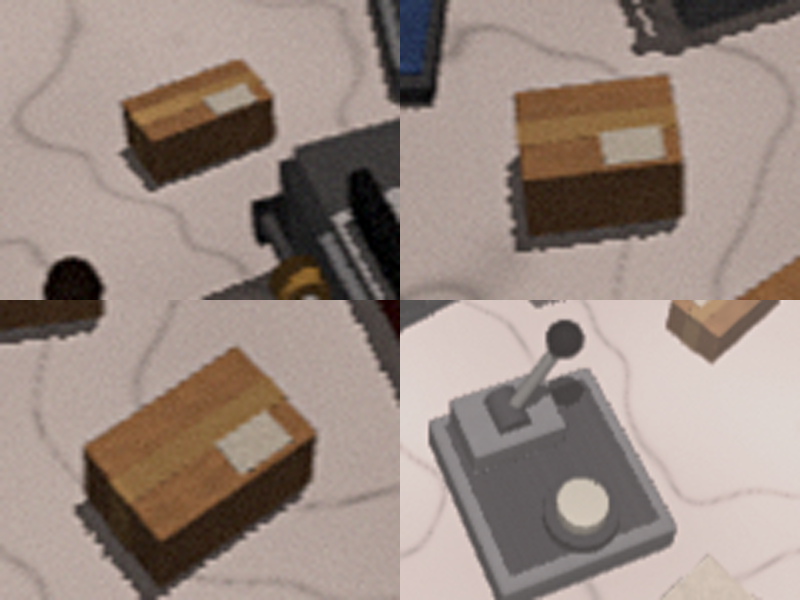

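View pics/scale.png

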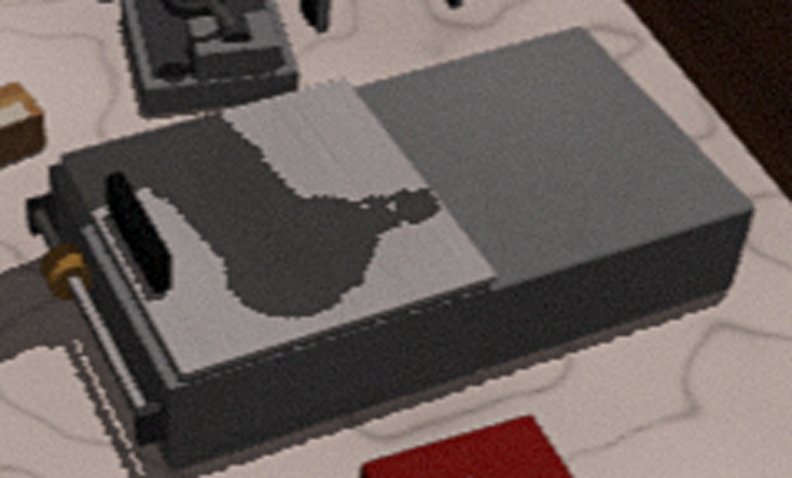

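The crops give readable corners for all three parcels, the guard, and the console with its ball and button. Next I compute their poses.

```bash
cat > h.py <<'E'
import numpy as np,cv2
from bench import monitor,get_image,camera_info
np.set_printoptions(precision=2,suppress=True)
def ray(px,cam,z):
    px=np.atleast_2d(np.array(px,float)); d=np.c_[px,np.ones(len(px))]@np.linalg.inv(cam["intrinsics"]).T@cam["R"]
    o=-cam["R"].T@cam["t"]; return o+d*((z-o[2])/d[:,2])[:,None]
def proj(X,cam):
    p=(np.atleast_2d(X)@cam["R"].T+cam["t"])@cam["intrinsics"].T; return p[:,:2]/p[:,2:]
E
python3 - <<'E'
from h import *
S=camera_info("side");C=camera_info("scene")
P={1:((165,150),[(123,102),(242,60),(272,97),(148,140)],[(155,187),(275,137)]),
2:((200,275),[(116,92),(268,74),(282,161),(124,181)],[(126,236),(283,215)]),
3:((245,325),[(85,150),(237,47),(314,133),(164,242)],[(160,288),(312,183)])}
for k,(o,t,b) in P.items():
    T=np.array(t)/4+o;B=np.array(b)/4+o
    bot=ray(B,S,0)
    for z in(36,38,45,50):
        w=ray(T,S,z)
        e=[np.linalg.norm(w[i]-w[(i+1)%4]) for i in range(4)]
        d=w[1]-w[0]+w[2]-w[3]
        print(k,z,"c",w.mean(0)[:2],"L",np.array(e),"ang",np.degrees(np.arctan2(d[1],d[0])),"botoff",np.linalg.norm(proj(np.c_[bot[:,:2],[z,z]],S)-T[[3,2]],axis=1))
g=lambda L:np.array(L)/3.3+(220,140)
print("housing back",ray(g([(585,28),(752,208)]),S,83)[:,:2])
print("guard fl fr br bl",ray(g([(65,155),(182,377),(495,282),(345,80)]),S,95)[:,:2])
print("handle top ends",ray(g([(120,173),(168,262)]),S,129)[:,:2])
c=lambda L:np.array(L)/(400/140)+(250,270)
print("console top",ray(c([(30,123),(185,70),(275,227),(100,287)]),C,30)[:,:2])
print("button",ray(c([(182,202)]),C,50),"ball",ray(c([(165,39)]),C,52+80*np.cos(.7)))
E
```

```text
1 36 c [390.71 229.83] L [85.98 44.63 87.47 42.98] ang 12.54235943247536 botoff [1.25 0.5 ]
1 38 c [390.37 227.4 ] L [85.79 44.53 87.28 42.88] ang 12.542359432475239 botoff [0.66 1.1 ]
1 45 c [389.14 218.91] L [85.11 44.17 86.58 42.54] ang 12.542359432475301 botoff [1.49 3.19]
1 50 c [388.27 212.84] L [84.62 43.92 86.09 42.3 ] ang 12.542359432475335 botoff [3.01 4.7 ]
2 36 c [ 370.35 -202.49] L [78.93 54.92 79.17 55.29] ang -8.68824928850487 botoff [3.47 3.12]
2 38 c [ 370.05 -203.94] L [78.75 54.79 78.99 55.17] ang -8.688249288504887 botoff [2.91 2.52]
2 45 c [ 368.99 -209.01] L [78.12 54.36 78.36 54.73] ang -8.688249288504846 botoff [1.21 0.45]
2 50 c [ 368.23 -212.63] L [77.68 54.05 77.91 54.42] ang -8.688249288504926 botoff [1.35 1.06]
3 36 c [ 420.27 -346.04] L [91.31 57.94 89.43 58.59] ang 20.50633277313744 botoff [1.93 2.5 ]
3 38 c [ 419.85 -347.16] L [91.1  57.81 89.22 58.46] ang 20.506332773137466 botoff [1.45 1.97]
3 45 c [ 418.4  -351.09] L [90.38 57.35 88.52 58.  ] ang 20.50633277313747 botoff [1.18 0.85]
3 50 c [ 417.36 -353.9 ] L [89.86 57.02 88.01 57.67] ang 20.50633277313744 botoff [2.38 1.89]
housing back [[860.4  135.54]
 [877.67 -89.55]]
guard fl fr br bl [[ 428.54   96.03]
 [ 446.57 -132.83]
 [ 669.09 -113.88]
 [ 650.58  116.67]]
handle top ends [[451.74  28.03]
 [458.17 -64.58]]
console top [[652.07 219.93]
 [530.01 235.88]
 [545.48 369.58]
 [669.46 348.36]]
button [[597.58 332.27  50.  ]] ball [[565.05 252.22 113.19]]
```

Parcel 1 is c at (390,227), parcel 2 is b at (368,-213) and parcel 3 is a at (418,-351). The scale is at about (550,-8) with a yaw near 4.75°. I'll move over the handle and check with the wrist camera.

send_rows(series=[[[0,0,0],[0,0,-0.083],85],[[1,44,0],[0,0,0],85],[[1,44,0],[0,0,0],85],[[0,44,0],[0,0,0],85],[[0,43,0],[0,0,0],85],[[0,0,0],[0,0,0],85],[[0,0,0],[0,0,0],85]])

```text
clock: 0.8
position: [450.3, -16.6, 231.8]
ee_rot: [0.736, -0.677, 0.0, -0.001]
contact_force: [0.6, -0.2, -0.1]
gripper_width: 84.9
grasp_force: 0.0
```

```bash
cat >> h.py <<'E'
from scipy.spatial.transform import Rotation as R
def st():
    s=monitor.read_state(); r=R.from_quat(s["ee_rot"]); y=r.as_matrix()[:,1]
    yaw=np.degrees(np.arctan2(-y[1],-y[0])); tilt=r.as_matrix()[:,2]
    print("t %.1f"%s["clock"],"pos",s["position"],"yaw %.2f"%yaw,"z",tilt,"F",s["contact_force"],"w %.1f g %.1f"%(s["gripper_width"],s["grasp_force"]),"j",s["joints"]); return s,yaw
def to(x,y,z,yaw,frm=None):
    """turn first, then shift in the turned tool axes (tool down)"""
    s,c=st() if frm is None else (dict(position=np.array(frm[:3])),frm[3])
    d=np.array([x,y,z])-s["position"]; dy=(yaw-c+90)%180-90; f=np.radians(c+dy)
    print("turn %.3f"%-np.radians(dy),"shift",np.array([d[0]*np.sin(f)-d[1]*np.cos(f),-d[0]*np.cos(f)-d[1]*np.sin(f),-d[2]]))
E
python3 - <<'E'
from h import *
st()
W=camera_info("wrist");print(W)
cv2.imwrite("pics/w1.png",get_image("wrist")[:,:,::-1])
E
```

```text
t 0.8 pos [450.26 -16.56 231.8 ] yaw 4.78 z [ 0.  0. -1.] F [ 0.62 -0.2  -0.15] w 84.9 g 0.0 j [ 0.33  0.08 -0.4   0.   -1.09 -0.24]
{'intrinsics': array([[332.99,   0.  , 281.49],
       [  0.  , 332.99, 209.74],
       [  0.  ,   0.  ,   1.  ]]), 'R': array([[-1.  , -0.08, -0.  ],
       [-0.08,  0.95,  0.3 ],
       [-0.02,  0.3 , -0.95]]), 't': array([446.47,  11.67, 396.01])}
```

View pics/w1.png

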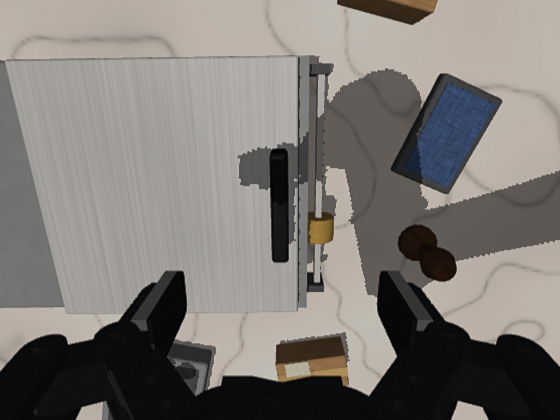

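The wrist view is clear. The guard's front edge runs from (298,57) to (298,311), its back corners are at (8,62) and (66,313), and the handle is at (279,205).

```bash
python3 - <<'E'
from h import *
W=camera_info("wrist")
g=ray([(298,57),(298,311),(66,313),(8,62)],W,95)[:,:2];print("guard fr fl bl br",g,g.mean(0))
for a,b in((1,0),(2,3)):
    d=g[b]-g[a];print("yaw",np.degrees(np.arctan2(d[0],-d[1])),np.linalg.norm(d))
for a,b in((0,3),(1,2)):
    d=g[b]-g[a];print("yaw",np.degrees(np.arctan2(d[1],d[0])),np.linalg.norm(d))
print("handle top",ray([(272,151),(287,151),(287,262),(272,262)],W,129)[:,:2])
C=camera_info("scene");S=camera_info("side")
f=np.radians(4.75);o=np.array([549.7,-8.4])
for p in((-100,0,129),(331,114,83),(331,-114,83)):
    X=[o[0]+p[0]*np.cos(f)-p[1]*np.sin(f),o[1]+p[0]*np.sin(f)+p[1]*np.cos(f),p[2]];print(p,np.array(X),proj(X,C),proj(X,S))
E
```

```text
guard fr fl bl br [[ 446.83 -128.97]
 [ 424.82   96.55]
 [ 650.46  117.58]
 [ 669.45 -107.11]] [547.89  -5.49]
yaw 5.573485934444446 226.59329726554643
yaw 4.832109063499909 225.48955493806528
yaw 5.609585517421039 223.69887359059882
yaw 5.325288883352737 226.61858875846164
handle top [[460.83 -60.46]
 [449.89 -61.36]
 [442.07  28.  ]
 [454.23  29.01]]
(-100, 0, 129) [450.04 -16.68 129.  ] [[288.11 178.82]] [[261.07 205.53]]
(331, 114, 83) [870.12 132.62  83.  ] [[137.57 311.25]] [[401.17 148.46]]
(331, -114, 83) [889.  -94.6  83. ] [[ 98.69 236.14]] [[453.36 203.45]]
```

send_rows(series=[[[0,-1,40],[0,0,-0.007],60],[[0,0,40],[0,0,0],60],[[0,0,30],[0,0,0],60],[[0,0,18],[0,0,0],60],[[0,0,0],[0,0,0],60],[[0,0,0],[0,0,0],10],[[0,0,0],[0,0,0],5],[[0,0,0],[0,0,0],5]])

```text
clock: 1.65
position: [452.8, -16.1, 104.4]
ee_rot: [0.738, -0.675, 0.001, -0.001]
contact_force: [-0.4, 0.6, -0.4]
gripper_width: 16.8
grasp_force: 0.0
```

send_rows(series=[[[0,0,0],[0,0,0],5],[[0,0,0],[0,0,0],5],[[0,0,0],[0,0,0],5]])

```text
clock: 1.95
position: [452.8, -16.1, 104.6]
ee_rot: [0.739, -0.674, 0.001, -0.001]
contact_force: [-0.4, 0.5, 6.5]
gripper_width: 12.5
grasp_force: 60.8
```

send_rows(series=[[[0,-10,0],[0,0,0],5],[[0,-25,0],[0,0,0],5],[[0,-30,0],[0,0,0],5],[[0,-30,0],[0,0,0],5],[[0,-30,0],[0,0,0],5],[[0,-30,0],[0,0,0],5],[[0,-30,0],[0,0,0],5],[[0,-20,0],[0,0,0],5]])

```text
clock: 2.75
position: [657.5, 3.5, 104.7]
ee_rot: [0.739, -0.674, -0.0, -0.001]
contact_force: [0.2, 10.3, 13.8]
gripper_width: 13.1
grasp_force: 62.6
```

send_rows(series=[[[0,-5,0],[0,0,0],5],[[0,-4,0],[0,0,0],5],[[0,-2,0],[0,0,0],5],[[0,-1,0],[0,0,0],5],[[0,0,0],[0,0,0],5]])

```text
clock: 3.25
position: [657.2, 3.5, 104.6]
ee_rot: [0.738, -0.675, -0.008, 0.008]
contact_force: [-29.4, 7.1, 21.5]
gripper_width: 12.6
grasp_force: 66.3
```

The guard stopped after 205 mm. The housing position suggests it started about 10 mm open. I'll release, rise and look.

send_rows(series=[[[0,10,0],[0,0,0],5],[[0,0,0],[0,0,0],60],[[0,0,0],[0,0,0],60],[[0,0,0],[0,0,0],60],[[0,0,-20],[0,0,0],60],[[0,0,-40],[0,0,0],60],[[0,30,-40],[0,0,0],60],[[0,40,-40],[0,0,0],60]])

```text
clock: 4.05
position: [593.6, -4.0, 239.4]
ee_rot: [0.738, -0.675, 0.0, 0.0]
contact_force: [-0.2, 0.8, 0.9]
gripper_width: 59.6
grasp_force: 0.0
```

send_rows(series=[[[0,40,-20],[0,0,0],60],[[0,45,0],[0,0,0],60],[[0,45,0],[0,0,0],60],[[0,0,0],[0,0,0],60]])

```text
clock: 4.45
position: [458.4, -16.5, 258.7]
ee_rot: [0.738, -0.675, -0.001, 0.0]
contact_force: [1.8, -0.1, -0.0]
gripper_width: 60.2
grasp_force: 0.0
```

```bash
python3 - <<'E'
from h import *
st()
cv2.imwrite("pics/w2.png",get_image("wrist")[:,:,::-1])
cv2.imwrite("pics/side2.png",get_image("side")[:,:,::-1])
E
```

```text
t 4.5 pos [458.41 -16.49 258.68] yaw 5.12 z [-0.  0. -1.] F [ 1.79 -0.07 -0.04] w 60.2 g 0.0 j [ 0.32  0.08 -0.33 -0.   -1.16 -0.23]
```

View pics/w2.png

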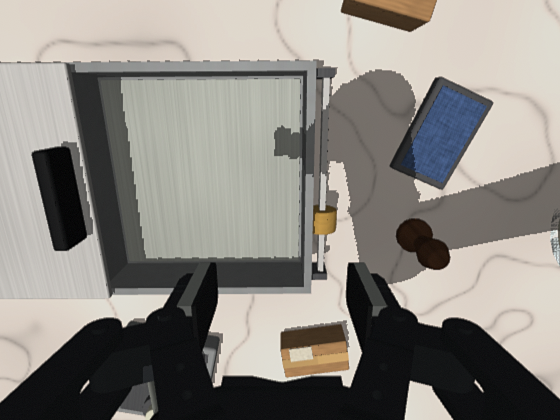

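The well is open. The guard's front edge runs from (70,64) to (112,298). The rim's outer front corners are at about (319,62) and (311,291), and the inner corners are at (304,74) and (303,282).

```bash
python3 - <<'E'
from h import *
W=camera_info("wrist")
g=ray([(70,64),(112,298)],W,95)[:,:2]
r=ray([(317,62),(312,291),(305,75),(303,285),(92,76)],W,85)[:,:2]
h=ray([(33,151),(68,146),(84,244),(55,249)],W,129)[:,:2]
f=np.radians(5.2);o=np.array([542.5,-7]);M=np.array([[np.cos(f),np.sin(f)],[-np.sin(f),np.cos(f)]])
for n,p in(("guard edge",g),("rim",r),("handle",h)): print(n,p.tolist(),((p-o)@M.T).tolist())
i=cv2.imread("pics/side2.png")[130:420,150:470]
cv2.imwrite("pics/side2c.png",cv2.resize(i,None,fx=2,fy=2,interpolation=cv2.INTER_CUBIC))
E
```

```text
guard edge [[651.2363958263668, -109.11949504610385], [630.5021574309394, 117.76309531359283]] [[99.03352684068658, -111.55427202610645], [98.94757687175152, 116.27375755490709]]
rim [[441.59746871790435, -130.44714274586363], [419.40242223919256, 96.41153920381893], [450.88801555942126, -119.00547060165349], [429.89920675904966, 89.98335421737053], [638.7555124514263, -101.45005132186789]] [[-111.67558974980027, -113.79402675574069], [-113.21850257913835, 114.14258961850592], [-101.38629082751585, -103.24147020493788], [-103.34752163148949, 106.78950981426978], [87.29911128004706, -102.78521801165826]]
handle [[667.8456640285357, -38.49419149455523], [638.9819779525013, -45.1200494796399], [633.8519224590706, 41.020673279324996], [660.1488728575057, 48.254272680133795]] [[121.9753914037832, -42.72497490396161], [92.62997814889928, -46.70757315566275], [95.32819188270408, 39.54357889142146], [122.17251429349605, 44.364047214581554]]
```

View pics/side2c.png

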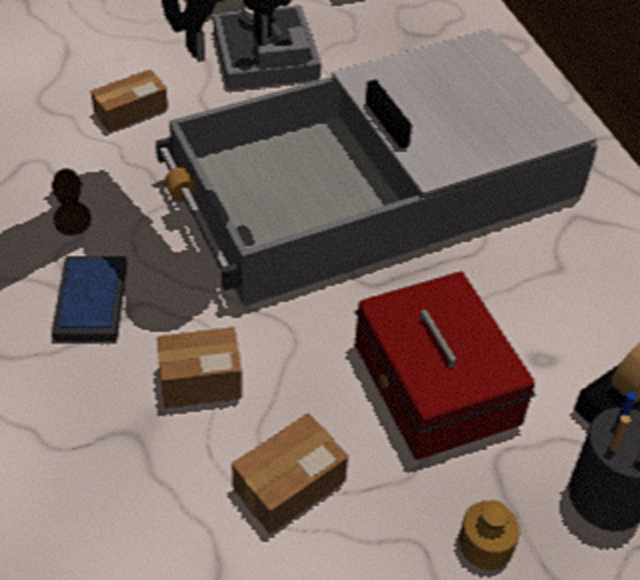

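The side view (crop scale 2) confirms the guard is fully back and the parcels have not moved. I'll pick parcel c first.

```bash
python3 - <<'E'
from h import *
to(390.4,227.4,150,-77.5)
E
```

```text
t 4.5 pos [463.38 -15.58 259.37] yaw 5.16 z [ 0.  0. -1.] F [-0.05 -0.64 -0.95] w 60.0 g 0.0 j [ 0.32  0.08 -0.32  0.   -1.16 -0.23]
turn 1.443 shift [ 18.66 253.02 109.37]
```

send_rows(series=[[[0,0,0],[0,0,0.144],75],[[0,0,0],[0,0,0.144],75],[[0,0,0],[0,0,0.144],75],[[0,0,0],[0,0,0.144],75],[[0,0,0],[0,0,0.144],75],[[0,0,0],[0,0,0.144],75],[[0,0,0],[0,0,0.144],75],[[0,0,0],[0,0,0.144],75]])

```text
clock: 5.35
position: [465.3, -15.1, 258.3]
ee_rot: [-0.249, 0.969, -0.0, -0.0]
contact_force: [-0.1, -0.0, 0.3]
gripper_width: 75.0
grasp_force: 0.0
```

send_rows(series=[[[0,0,0],[0,0,0.144],75],[[0,0,0],[0,0,0.147],75],[[3,42,0],[0,0,0],75],[[3,42,0],[0,0,0],75],[[3,42,0],[0,0,0],75],[[3,42,10],[0,0,0],75],[[3,42,20],[0,0,0],75],[[3,42,20],[0,0,0],75]])

```text
clock: 6.15
position: [392.2, 229.8, 208.3]
ee_rot: [-0.109, 0.994, 0.0, 0.001]
contact_force: [0.6, -1.0, 0.3]
gripper_width: 74.9
grasp_force: 0.0
```

send_rows(series=[[[0,0,20],[0,0,0],75],[[0,0,10],[0,0,0],75],[[0,0,0],[0,0,0],75],[[0,0,0],[0,0,0],75]])

```text
clock: 6.55
position: [392.4, 226.8, 179.0]
ee_rot: [-0.108, 0.994, -0.0, 0.0]
contact_force: [-0.6, -0.8, -0.0]
gripper_width: 74.6
grasp_force: 0.0
```

```bash
python3 - <<'E'
from h import *
to(390.4,227.4,5,-77.5)
cv2.imwrite("pics/w3.png",get_image("wrist")[:,:,::-1])
E
```

```text
t 6.5 pos [392.42 226.83 179.03] yaw -77.58 z [ 0. -0. -1.] F [-0.64 -0.84 -0.02] w 74.6 g 0.0 j [ 0.88  0.14 -0.47  0.   -0.96 -2.24]
turn -0.001 shift [  1.85   0.99 174.03]
```

View pics/w3.png

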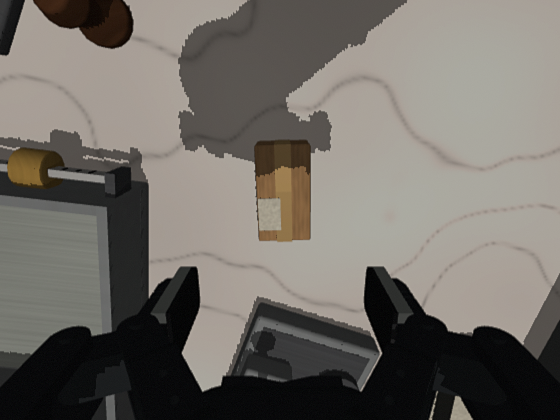

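Parcel c appears at top-face corners (256,142), (310,142), (310,240) and (258,240), centred between the fingers.

```bash
python3 - <<'E'
from h import *
W=camera_info("wrist"); g=ray([(256,142),(310,142),(310,240),(258,240)],W,38)[:,:2]
print(g,g.mean(0)); d=g[1]-g[0]+g[2]-g[3];print(np.degrees(np.arctan2(d[1],d[0])))
E
```

```text
[[350.1  195.75]
 [340.4  240.07]
 [426.9  261.38]
 [437.15 214.56]] [388.64 227.94]
102.34988245330659
```

send_rows(series=[[[2,1,40],[0,0,0],75],[[0,0,40],[0,0,0],75],[[0,0,40],[0,0,0],75],[[0,0,30],[0,0,0],75],[[0,0,14],[0,0,0],75],[[0,0,10],[0,0,0],75],[[0,0,0],[0,0,0],75],[[0,0,0],[0,0,0],40]])

```text
clock: 7.4
position: [390.0, 227.9, 5.6]
ee_rot: [-0.109, 0.994, 0.001, 0.001]
contact_force: [0.6, 0.5, 1.0]
gripper_width: 61.9
grasp_force: 0.0
```

send_rows(series=[[[0,0,0],[0,0,0],35],[[0,0,0],[0,0,0],35],[[0,0,0],[0,0,0],35],[[0,0,0],[0,0,0],35],[[0,0,0],[0,0,0],35]])

```text
clock: 7.9
position: [390.1, 228.2, 6.1]
ee_rot: [-0.109, 0.994, 0.001, 0.001]
contact_force: [-0.2, -1.0, 6.3]
gripper_width: 47.4
grasp_force: 62.4
```

send_rows(series=[[[0,0,-10],[0,0,0],35],[[0,0,-30],[0,0,0],35],[[0,0,-40],[0,0,0],35],[[0,0,-40],[0,0,0],35],[[0,0,-24],[0,0,0],35],[[0,0,0],[0,0,-0.144],35],[[0,0,0],[0,0,-0.144],35],[[0,0,0],[0,0,-0.144],35]])

```text
clock: 8.7
position: [388.5, 227.0, 149.4]
ee_rot: [-0.322, 0.947, 0.0, 0.0]
contact_force: [0.1, 0.1, -1.7]
gripper_width: 47.0
grasp_force: 61.8
```

send_rows(series=[[[0,0,0],[0,0,-0.144],35],[[0,0,0],[0,0,-0.144],35],[[0,0,0],[0,0,-0.144],35],[[0,0,0],[0,0,-0.144],35],[[0,0,0],[0,0,-0.144],35],[[0,0,0],[0,0,-0.144],35],[[0,0,0],[0,0,-0.147],35],[[0,0,0],[0,0,0],35]])

```text
clock: 9.5
position: [388.6, 227.0, 149.0]
ee_rot: [0.738, -0.675, -0.0, 0.0]
contact_force: [-1.0, -0.9, -2.2]
gripper_width: 47.4
grasp_force: 42.9
```

send_rows(series=[[[39,-16,0],[0,0,0],35],[[39,-16,0],[0,0,0],35],[[39,-16,0],[0,0,0],35],[[39,-16,0],[0,0,0],35],[[39,-16,0],[0,0,0],35],[[0,0,0],[0,0,0],35],[[0,0,0],[0,0,0],35]])

```text
clock: 10.2
position: [486.1, 39.3, 148.6]
ee_rot: [0.736, -0.677, -0.0, 0.0]
contact_force: [0.2, 0.4, -2.1]
gripper_width: 46.8
grasp_force: 67.2
```

```bash
python3 - <<'E'
from h import *
to(488.5,40.3,31,5.2)
cv2.imwrite("pics/w4.png",get_image("wrist")[:,:,::-1])
E
```

```text
t 10.2 pos [486.06  39.33 148.58] yaw 4.86 z [-0.  0. -1.] F [ 0.25  0.41 -2.13] w 46.8 g 67.2 j [ 0.41  0.24 -0.44 -0.   -0.9  -0.33]
turn -0.006 shift [ -0.74  -2.52 117.58]
```

View pics/w4.png

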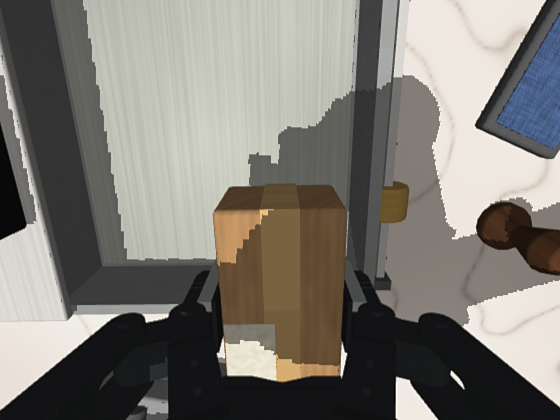

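The parcel is held squarely between the fingers over the well. I'll lower it.

send_rows(series=[[[-1,-3,30],[0,0,-0.006],35],[[0,0,35],[0,0,0],35],[[0,0,30],[0,0,0],35],[[0,0,14],[0,0,0],35],[[0,0,6],[0,0,0],35],[[0,0,2],[0,0,0],35],[[0,0,0],[0,0,0],35],[[0,0,0],[0,0,0],35]])

```text
clock: 11.05
position: [490.0, 42.2, 32.7]
ee_rot: [0.74, -0.672, 0.001, -0.001]
contact_force: [-1.2, -0.8, -1.8]
gripper_width: 47.4
grasp_force: 67.2
```

```bash
python3 - <<'E'
from h import *
to(488.5,40.3,31,5.2)
E
```

```text
t 11.1 pos [489.97  42.2   32.73] yaw 5.53 z [ 0.  0. -1.] F [-1.21 -0.79 -1.8 ] w 47.4 g 67.2 j [ 0.42  0.41 -0.56  0.   -0.6  -0.32]
turn 0.006 shift [1.76 1.63 1.73]
```

send_rows(series=[[[0,0,1],[0,0,0],35],[[0,0,0],[0,0,0],50],[[0,0,0],[0,0,0],62],[[0,0,0],[0,0,0],62],[[0,0,-10],[0,0,0],62],[[0,0,-30],[0,0,0],62],[[0,0,-40],[0,0,0],62],[[0,0,-45],[0,0,0],62]])

```text
clock: 11.85
position: [487.4, 40.9, 156.5]
ee_rot: [0.74, -0.673, -0.001, 0.002]
contact_force: [1.3, 0.6, 0.3]
gripper_width: 62.1
grasp_force: 0.0
```

```bash
python3 - <<'E'
from h import *
s=get_image("side");cv2.imwrite("pics/side3.png",s[:,:,::-1])
a=cv2.imread("pics/side2.png").astype(int);b=s[:,:,::-1].astype(int)
d=np.abs(a-b).max(2)
for n,(x,y,w,h) in {"b":(222,288,56,52),"a":(260,330,70,70)}.items(): print(n,(d[y:y+h,x:x+w]>40).sum(),w*h)
to(368.2,-212.6,150,81.3)
E
```

```text
b 161 2912
a 0 4900
t 11.9 pos [492.65  42.09 165.07] yaw 5.61 z [ 0.01  0.   -1.  ] F [ 3.27 -0.33  5.91] w 62.3 g 0.0 j [ 0.42  0.22 -0.41  0.   -0.93 -0.32]
turn -1.321 shift [-84.5  270.59  15.07]
```

send_rows(series=[[[0,0,-10],[0,0,-0.132],75],[[0,0,0],[0,0,-0.132],75],[[0,0,0],[0,0,-0.132],75],[[0,0,0],[0,0,-0.132],75],[[0,0,0],[0,0,-0.132],75],[[0,0,0],[0,0,-0.132],75],[[0,0,0],[0,0,-0.132],75],[[0,0,0],[0,0,-0.132],75]])

```text
clock: 12.7
position: [488.2, 41.3, 165.8]
ee_rot: [0.979, -0.205, -0.001, 0.0]
contact_force: [-0.0, 0.8, 0.2]
gripper_width: 74.7
grasp_force: 0.0
```

send_rows(series=[[[0,0,0],[0,0,-0.132],75],[[0,0,0],[0,0,-0.132],75],[[-14,45,0],[0,0,0],75],[[-14,45,0],[0,0,0],75],[[-14,45,0],[0,0,0],75],[[-14,45,0],[0,0,0],75],[[-14,45,0],[0,0,0],75],[[-14,45,0],[0,0,0],75]])

```text
clock: 13.5
position: [362.6, -213.4, 166.0]
ee_rot: [0.997, -0.077, -0.0, -0.0]
contact_force: [1.0, -1.3, 0.3]
gripper_width: 75.0
grasp_force: 0.0
```

send_rows(series=[[[0,0,0],[0,0,0],75],[[0,0,0],[0,0,0],75]])

```text
clock: 13.7
position: [363.3, -213.0, 165.8]
ee_rot: [0.997, -0.079, -0.0, -0.0]
contact_force: [-0.2, -0.6, -0.2]
gripper_width: 75.2
grasp_force: 0.0
```

```bash
python3 - <<'E'
from h import *
to(368.2,-212.6,7,81.3)
W=camera_info("wrist");i=get_image("wrist")
cv2.imwrite("pics/w5.png",i[:,:,::-1])
E
```

```text
t 13.7 pos [ 363.32 -212.98  165.77] yaw 80.94 z [-0.  0. -1.] F [-0.18 -0.65 -0.16] w 75.2 g 0.0 j [-0.14  0.1  -0.56 -0.   -0.91  1.55]
turn -0.006 shift [  4.76  -1.11 158.77]
```

View pics/w5.png

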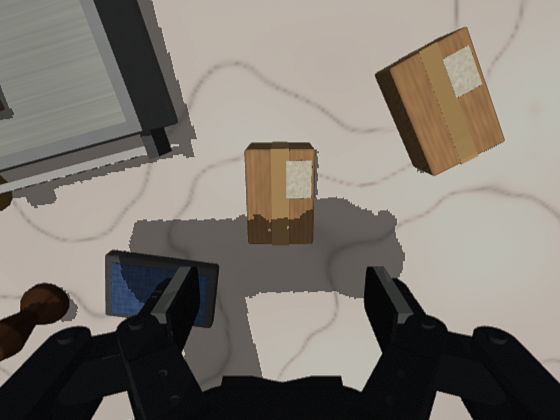

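Parcel b's top face spans (246,150), (315,150), (313,243) and (247,243). Parcel a is at about (389,69), (467,28), (504,139) and (434,175).

```bash
python3 - <<'E'
from h import *
W=camera_info("wrist")
for p,z in(([(246,150),(315,150),(313,243),(247,243)],50),([(389,69),(467,28),(504,139),(434,175)],45)):
    g=ray(p,W,z)[:,:2]; d=g[1]-g[0]+g[2]-g[3]
    print(g.mean(0),np.degrees(np.arctan2(d[1],d[0])),[np.linalg.norm(g[i]-g[(i+1)%4]) for i in range(4)])
E
```

```text
[ 367.82 -212.07] -99.01139049588468 [np.float64(53.12986038611905), np.float64(77.67195147355324), np.float64(55.50796215762273), np.float64(77.67304291219442)]
[ 418.43 -349.01] -70.79179691372377 [np.float64(58.963271498022145), np.float64(87.77738146975514), np.float64(57.9373131616748), np.float64(90.17836396543672)]
```

send_rows(series=[[[5,-1,40],[0,0,0],75],[[0,0,40],[0,0,0],75],[[0,0,40],[0,0,0],75],[[0,0,25],[0,0,0],75],[[0,0,10],[0,0,0],75],[[0,0,3],[0,0,0],75],[[0,0,0],[0,0,0],75],[[0,0,0],[0,0,0],42]])

```text
clock: 14.55
position: [370.9, -211.9, 8.8]
ee_rot: [0.997, -0.077, 0.001, 0.0]
contact_force: [0.3, 0.2, 0.1]
gripper_width: 62.2
grasp_force: 0.0
```

send_rows(series=[[[0,0,0],[0,0,0],42],[[0,0,0],[0,0,0],42],[[0,0,0],[0,0,0],42],[[0,0,0],[0,0,0],42],[[0,0,-10],[0,0,0],42],[[0,0,-30],[0,0,0],42],[[0,0,-40],[0,0,0],42],[[0,0,-40],[0,0,0],42]])

```text
clock: 15.35
position: [368.4, -211.8, 129.1]
ee_rot: [0.997, -0.078, -0.001, -0.0]
contact_force: [1.8, -0.3, -3.9]
gripper_width: 54.5
grasp_force: 64.4
```

send_rows(series=[[[0,0,-20],[0,0,0],42],[[0,0,0],[0,0,0],42],[[0,0,0],[0,0,0],42]])

```text
clock: 15.65
position: [368.6, -211.6, 147.3]
ee_rot: [0.997, -0.078, -0.0, -0.0]
contact_force: [0.0, -0.1, -3.8]
gripper_width: 54.3
grasp_force: 64.9
```

```bash
python3 - <<'E'
from h import *
f=np.radians(5.2);o=np.array([543,-7])
x,y=42,0
to(o[0]+x*np.cos(f)-y*np.sin(f),o[1]+x*np.sin(f)+y*np.cos(f),150,5.2)
E
```

```text
t 15.7 pos [ 368.58 -211.63  147.34] yaw 81.07 z [-0.  0. -1.] F [ 0.   -0.09 -3.84] w 54.3 g 64.9 j [-0.14  0.13 -0.58 -0.   -0.86  1.55]
turn 1.324 shift [-187.98 -234.24   -2.66]
```

send_rows(series=[[[0,0,0],[0,0,0.132],42],[[0,0,0],[0,0,0.132],42],[[0,0,0],[0,0,0.132],42],[[0,0,0],[0,0,0.132],42],[[0,0,0],[0,0,0.132],42],[[0,0,0],[0,0,0.132],42],[[0,0,0],[0,0,0.132],42],[[0,0,0],[0,0,0.132],42]])

```text
clock: 16.45
position: [367.9, -211.6, 145.4]
ee_rot: [0.821, -0.572, -0.003, 0.001]
contact_force: [0.4, -0.7, -3.9]
gripper_width: 54.2
grasp_force: 65.0
```

send_rows(series=[[[0,0,0],[0,0,0.132],42],[[0,0,0],[0,0,0.134],42],[[-31,-39,0],[0,0,0],42],[[-31,-39,0],[0,0,0],42],[[-31,-39,0],[0,0,0],42],[[-31,-39,0],[0,0,0],42],[[-31,-39,0],[0,0,0],42],[[-32,-39,0],[0,0,0],42]])

```text
clock: 17.25
position: [584.3, -2.9, 144.6]
ee_rot: [0.739, -0.673, -0.002, 0.002]
contact_force: [1.4, -0.8, -3.4]
gripper_width: 54.3
grasp_force: 64.8
```

send_rows(series=[[[0,0,0],[0,0,0],42],[[0,0,0],[0,0,0],42],[[0,0,0],[0,0,0],42]])

```text
clock: 17.55
position: [582.9, -4.8, 145.4]
ee_rot: [0.739, -0.673, -0.002, 0.002]
contact_force: [0.0, -0.3, -3.1]
gripper_width: 54.4
grasp_force: 65.2
```

```bash
python3 - <<'E'
from h import *
to(584.8,-3.2,33,5.2)
cv2.imwrite("pics/w6.png",get_image("wrist")[:,:,::-1])
E
```

```text
t 17.6 pos [582.89  -4.84 145.42] yaw 5.34 z [-0.01 -0.   -1.  ] F [ 0.04 -0.32 -3.05] w 54.4 g 65.2 j [ 0.27  0.39 -0.21 -0.   -0.97 -0.18]
turn 0.003 shift [ -1.46  -2.05 112.42]
```

View pics/w6.png

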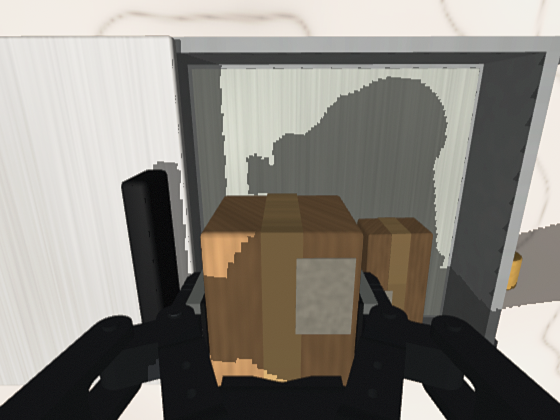

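Parcel c sits in the front of the well, and b is held squarely with the handle clear of the fingers. I'll lower b.

send_rows(series=[[[-1,-2,30],[0,0,0],42],[[0,0,35],[0,0,0],42],[[0,0,25],[0,0,0],42],[[0,0,12],[0,0,0],42],[[0,0,6],[0,0,0],42],[[0,0,2],[0,0,0],42],[[0,0,0],[0,0,0],42],[[0,0,0],[0,0,0],42]])

```text
clock: 18.4
position: [585.3, -4.6, 43.7]
ee_rot: [0.74, -0.673, 0.001, -0.0]
contact_force: [-18.2, -1.1, 26.6]
gripper_width: 54.5
grasp_force: 80.6
```

```bash
python3 - <<'E'
from h import *
to(584.8,-3.2,33,5.2)
E
```

```text
t 18.4 pos [585.31  -4.6   43.74] yaw 5.38 z [ 0. -0. -1.] F [-18.24  -1.13  26.58] w 54.5 g 80.6 j [ 0.27  0.51 -0.32  0.   -0.74 -0.18]
turn 0.003 shift [-1.44  0.38 10.74]
```

Contact came at z 44, because the gripper's knuckles meet the handle or guard. I'll lift, shift b forward and to the left, and retry.

send_rows(series=[[[0,0,-15],[0,0,0],42],[[0,0,-25],[0,0,0],42],[[0,0,-15],[0,0,0],42],[[-15,6,0],[0,0,0],42],[[-15,6,0],[0,0,0],42],[[0,0,0],[0,0,0],42],[[0,0,0],[0,0,0],42]])

```text
clock: 19.1
position: [571.0, 26.3, 92.0]
ee_rot: [0.74, -0.673, -0.0, 0.001]
contact_force: [-0.3, -0.5, -2.4]
gripper_width: 54.3
grasp_force: 76.1
```

```bash
python3 - <<'E'
from h import *
f=np.radians(5.2);o=np.array([543,-7])
x,y=30,30
to(o[0]+x*np.cos(f)-y*np.sin(f),o[1]+x*np.sin(f)+y*np.cos(f),33,5.2)
E
```

```text
t 19.1 pos [570.95  26.33  91.98] yaw 5.46 z [-0. -0. -1.] F [-0.33 -0.46 -2.37] w 54.3 g 76.1 j [ 0.33  0.43 -0.3  -0.   -0.84 -0.23]
turn 0.005 shift [ 0.66  0.86 58.98]
```

send_rows(series=[[[0,1,20],[0,0,0],42],[[0,0,20],[0,0,0],42],[[0,0,8],[0,0,0],42],[[0,0,4],[0,0,0],42],[[0,0,3],[0,0,0],42],[[0,0,0],[0,0,0],42],[[0,0,0],[0,0,0],42]])

```text
clock: 19.8
position: [571.5, 25.7, 38.3]
ee_rot: [0.74, -0.673, 0.0, -0.001]
contact_force: [-0.5, 0.8, -2.4]
gripper_width: 54.2
grasp_force: 76.1
```

send_rows(series=[[[0,0,2],[0,0,0],42],[[0,0,0],[0,0,0],42],[[0,0,0],[0,0,0],42]])

```text
clock: 20.1
position: [571.0, 25.7, 35.9]
ee_rot: [0.74, -0.673, 0.0, -0.0]
contact_force: [-0.1, -0.3, -4.1]
gripper_width: 54.5
grasp_force: 76.1
```

send_rows(series=[[[0,0,2],[0,0,0],42],[[0,0,0],[0,0,0],42],[[0,0,0],[0,0,0],42]])

```text
clock: 20.4
position: [571.3, 25.8, 34.3]
ee_rot: [0.74, -0.673, 0.0, -0.0]
contact_force: [-1.0, 1.3, 2.4]
gripper_width: 54.0
grasp_force: 76.5
```

Touchdown: the vertical force has changed sign. I'll release and rise.

send_rows(series=[[[0,0,0],[0,0,0],58],[[0,0,0],[0,0,0],63],[[0,0,0],[0,0,0],63],[[0,0,-8],[0,0,0],63],[[0,0,-20],[0,0,0],63],[[0,0,-40],[0,0,0],63],[[0,0,-40],[0,0,0],63],[[0,0,-40],[0,0,0],63]])

```text
clock: 21.2
position: [570.8, 25.5, 183.9]
ee_rot: [0.74, -0.673, 0.0, -0.0]
contact_force: [1.4, -0.1, 0.3]
gripper_width: 63.1
grasp_force: 0.0
```

send_rows(series=[[[0,0,0],[0,0,0],63],[[0,0,0],[0,0,0],63]])

```text
clock: 21.4
position: [571.3, 25.8, 183.4]
ee_rot: [0.739, -0.673, 0.001, -0.002]
contact_force: [0.4, 1.0, -1.2]
gripper_width: 63.3
grasp_force: 0.0
```

```bash
python3 - <<'E'
from h import *
s=get_image("side");cv2.imwrite("pics/side4.png",s[:,:,::-1])
a=cv2.imread("pics/side2.png").astype(int);b=s[:,:,::-1].astype(int)
d=np.abs(a-b).max(2)
print("a",(d[330:400,260:330]>40).sum())
to(418.4,-350,180,-69.4)
E
```

```text
a 32
t 21.4 pos [570.49  25.62 181.83] yaw 5.37 z [ 0.  0. -1.] F [ 0.39  0.73 -1.15] w 62.7 g 0.0 j [ 0.33  0.33 -0.2  -0.   -1.04 -0.23]
turn 1.305 shift [ 274.53 -298.09    1.83]
```

send_rows(series=[[[0,0,0],[0,0,0.145],85],[[0,0,0],[0,0,0.145],85],[[0,0,0],[0,0,0.145],85],[[0,0,0],[0,0,0.145],85],[[0,0,0],[0,0,0.145],85],[[0,0,0],[0,0,0.145],85],[[0,0,0],[0,0,0.145],85],[[0,0,0],[0,0,0.145],85]])

```text
clock: 22.25
position: [570.0, 25.4, 179.8]
ee_rot: [-0.247, 0.969, -0.0, -0.002]
contact_force: [-0.5, 0.3, -0.0]
gripper_width: 84.9
grasp_force: 0.0
```

send_rows(series=[[[0,0,0],[0,0,0.145],85],[[0,0,0],[0,0,0],85],[[27.5,-30,0],[0,0,0],85],[[27.5,-30,0],[0,0,0],85],[[27.5,-30,0],[0,0,0],85],[[27.5,-30,0],[0,0,0],85],[[27.5,-30,0],[0,0,0],85],[[27.5,-30,0],[0,0,0],85]])

```text
clock: 23.05
position: [478.5, -202.2, 180.8]
ee_rot: [-0.181, 0.984, 0.0, -0.001]
contact_force: [1.0, -0.4, 0.1]
gripper_width: 85.0
grasp_force: 0.0
```

send_rows(series=[[[27.5,-30,0],[0,0,0],85],[[27.5,-30,0],[0,0,0],85],[[27.5,-29,0],[0,0,0],85],[[27,-29,0],[0,0,0],85],[[0,0,0],[0,0,0],85],[[0,0,0],[0,0,0],85]])

```text
clock: 23.65
position: [418.0, -350.3, 180.6]
ee_rot: [-0.179, 0.984, 0.001, -0.001]
contact_force: [0.4, -0.3, -0.2]
gripper_width: 85.1
grasp_force: 0.0
```

```bash
python3 - <<'E'
from h import *
to(418.4,-350,6,-69.4)
W=camera_info("wrist");i=get_image("wrist")
cv2.imwrite("pics/w7.png",i[:,:,::-1])
f=np.radians(20.6);M=np.array([[np.cos(f),-np.sin(f)],[np.sin(f),np.cos(f)]])
P=np.array([(46,30),(46,-30),(-46,-30),(-46,30)])@M.T+(418.4,-350)
p=proj(np.c_[P,[45]*4],W);print(p)
hsv=cv2.cvtColor(i,cv2.COLOR_RGB2HSV);m=cv2.inRange(hsv,(5,60,60),(25,255,255));m=cv2.morphologyEx(m,cv2.MORPH_OPEN,np.ones((5,5)))
for c in cv2.findContours(m,0,2)[0]:
    if cv2.contourArea(c)>800: print(cv2.boundingRect(c),cv2.minAreaRect(c))
E
```

```text
t 23.6 pos [ 417.98 -350.34  180.62] yaw -69.38 z [-0.  0. -1.] F [ 0.38 -0.3  -0.21] w 85.1 g 0.0 j [-0.4   0.29 -0.26 -0.   -1.02 -0.81]
turn 0.000 shift [ -0.52   0.17 174.62]
[[314.22 248.5 ]
 [248.28 248.57]
 [244.84 146.37]
 [317.44 146.31]]
(99, 273, 45, 49) ((115.85446166992188, 293.86480712890625), (36.075401306152344, 51.46949005126953), 37.69424057006836)
(247, 140, 72, 108) ((282.5, 193.5), (107.0, 71.0), 90.0)
```

The mask at (247–319, 140–248) matches the predicted outline of parcel a. I'll descend and grip.

send_rows(series=[[[0,0,40],[0,0,0],80],[[0,0,40],[0,0,0],80],[[0,0,40],[0,0,0],80],[[0,0,35],[0,0,0],80],[[0,0,14],[0,0,0],80],[[0,0,5],[0,0,0],80],[[0,0,0],[0,0,0],80],[[0,0,0],[0,0,0],47]])

```text
clock: 24.5
position: [420.1, -349.8, 8.7]
ee_rot: [-0.18, 0.984, -0.001, 0.001]
contact_force: [-0.2, 0.3, 0.3]
gripper_width: 67.5
grasp_force: 0.0
```

send_rows(series=[[[0,0,0],[0,0,0],47],[[0,0,0],[0,0,0],47],[[0,0,0],[0,0,0],47],[[0,0,0],[0,0,0],47],[[0,0,0],[0,0,0],47]])

```text
clock: 25.0
position: [420.2, -350.2, 9.3]
ee_rot: [-0.179, 0.984, -0.001, 0.001]
contact_force: [2.1, 2.3, 6.2]
gripper_width: 59.0
grasp_force: 66.5
```

send_rows(series=[[[0,0,-10],[0,0,0],47],[[0,0,-30],[0,0,0],47],[[0,0,-40],[0,0,0],47],[[0,0,-40],[0,0,0],47],[[0,0,-30],[0,0,0],47],[[0,0,0],[0,0,0],47],[[0,0,0],[0,0,0],47]])

```text
clock: 25.7
position: [418.2, -349.5, 157.8]
ee_rot: [-0.178, 0.984, 0.0, 0.0]
contact_force: [0.7, 0.6, -3.5]
gripper_width: 58.9
grasp_force: 65.9
```

```bash
python3 - <<'E'
from h import *
f=np.radians(5.2);o=np.array([543,-7])
x,y=-51,-54
to(o[0]+x*np.cos(f)-y*np.sin(f),o[1]+x*np.sin(f)+y*np.cos(f),157,5.2)
E
```

```text
t 25.7 pos [ 418.19 -349.51  157.8 ] yaw -69.44 z [ 0.  0. -1.] F [ 0.68  0.57 -3.48] w 58.9 g 65.9 j [-0.4   0.32 -0.29 -0.   -0.96 -0.81]
turn -1.303 shift [-275.79 -104.34    0.8 ]
```

send_rows(series=[[[0,0,0],[0,0,-0.145],47],[[0,0,0],[0,0,-0.145],47],[[0,0,0],[0,0,-0.145],47],[[0,0,0],[0,0,-0.145],47],[[0,0,0],[0,0,-0.145],47],[[0,0,0],[0,0,-0.145],47],[[0,0,0],[0,0,-0.145],47],[[0,0,0],[0,0,-0.145],47]])

```text
clock: 26.5
position: [417.3, -349.1, 155.1]
ee_rot: [-0.691, 0.723, 0.003, -0.001]
contact_force: [0.1, 0.6, -3.3]
gripper_width: 59.0
grasp_force: 65.8
```

send_rows(series=[[[0,0,0],[0,0,-0.144],47],[[-39.4,-15,0],[0,0,0],47],[[-39.4,-15,0],[0,0,0],47],[[-39.4,-15,0],[0,0,0],47],[[-39.4,-15,0],[0,0,0],47],[[-39.4,-15,0],[0,0,0],47],[[-39.4,-15,0],[0,0,0],47],[[-39.4,-14,0],[0,0,0],47]])

```text
clock: 27.3
position: [495.4, -64.1, 155.5]
ee_rot: [0.739, -0.674, -0.002, 0.002]
contact_force: [0.9, 0.2, -3.4]
gripper_width: 59.0
grasp_force: 65.6
```

send_rows(series=[[[0,0,0],[0,0,0],47],[[0,0,0],[0,0,0],47],[[0,0,0],[0,0,0],47]])

```text
clock: 27.6
position: [495.6, -66.3, 156.3]
ee_rot: [0.739, -0.674, -0.001, 0.001]
contact_force: [-0.2, -0.6, -2.7]
gripper_width: 59.1
grasp_force: 65.6
```

```bash
python3 - <<'E'
from h import *
f=np.radians(5.2);o=np.array([543,-7])
x,y=-51,-54
to(o[0]+x*np.cos(f)-y*np.sin(f),o[1]+x*np.sin(f)+y*np.cos(f),34,5.2)
a=get_image("side")[130:330,200:470];b=get_image("wrist")
cv2.imwrite("pics/m8.png",np.hstack([cv2.resize(a,(405,300)),cv2.resize(b,(395,300))])[:,:,::-1])
E
```

```text
t 27.6 pos [495.58 -66.29 156.28] yaw 5.28 z [-0. -0. -1.] F [-0.19 -0.56 -2.7 ] w 59.1 g 65.6 j [ 0.19  0.25 -0.4  -0.   -0.93 -0.1 ]
turn 0.001 shift [ -0.75  -1.59 122.28]
```

View pics/m8.png

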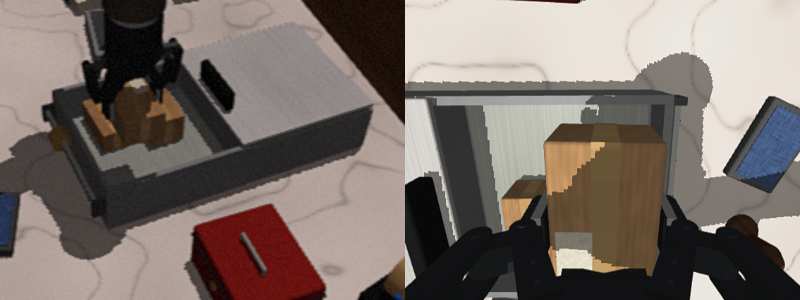

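Parcels b and c are in the well, and a is held over the free front-right space. I'll lower it.

send_rows(series=[[[-1,-1,30],[0,0,0],47],[[0,0,35],[0,0,0],47],[[0,0,30],[0,0,0],47],[[0,0,14],[0,0,0],47],[[0,0,6],[0,0,0],47],[[0,0,2],[0,0,0],47],[[0,0,0],[0,0,0],47],[[0,0,0],[0,0,0],47]])

```text
clock: 28.5
position: [498.6, -64.6, 41.7]
ee_rot: [0.739, -0.674, 0.001, -0.001]
contact_force: [-0.2, 0.6, -2.6]
gripper_width: 59.2
grasp_force: 65.6
```

send_rows(series=[[[0,0,2],[0,0,0],47],[[0,0,0],[0,0,0],47],[[0,0,0],[0,0,0],47]])

```text
clock: 28.8
position: [497.9, -64.5, 39.0]
ee_rot: [0.739, -0.673, 0.0, -0.0]
contact_force: [0.6, -0.5, -2.5]
gripper_width: 59.4
grasp_force: 65.6
```

send_rows(series=[[[0,0,3],[0,0,0],47],[[0,0,1],[0,0,0],47],[[0,0,0],[0,0,0],47],[[0,0,0],[0,0,0],47]])

```text
clock: 29.2
position: [497.8, -64.5, 34.6]
ee_rot: [0.739, -0.673, -0.0, 0.0]
contact_force: [-0.3, 0.5, -2.6]
gripper_width: 59.0
grasp_force: 65.9
```

send_rows(series=[[[0,0,1],[0,0,0],47],[[0,0,0],[0,0,0],47],[[0,0,0],[0,0,0],62],[[0,0,0],[0,0,0],68],[[0,0,0],[0,0,0],68],[[0,0,0],[0,0,0],68],[[0,0,-8],[0,0,0],68],[[0,0,-20],[0,0,0],68]])

```text
clock: 30.0
position: [495.1, -64.9, 60.4]
ee_rot: [0.739, -0.674, -0.002, 0.003]
contact_force: [0.5, -0.2, -0.0]
gripper_width: 68.3
grasp_force: 0.0
```

send_rows(series=[[[0,0,-40],[0,0,0],68],[[0,0,-40],[0,0,0],68],[[0,0,-40],[0,0,0],68],[[0,40,0],[0,0,0],68],[[0,30,0],[0,0,0],68],[[0,0,0],[0,0,0],68],[[0,0,0],[0,0,0],68]])

```text
clock: 30.7
position: [427.1, -71.2, 182.0]
ee_rot: [0.739, -0.673, -0.0, 0.0]
contact_force: [-0.2, 0.1, -0.0]
gripper_width: 68.6
grasp_force: 0.0
```

```bash
python3 - <<'E'
from h import *
st()
a=get_image("side");b=get_image("scene")
cv2.imwrite("pics/m9.png",np.hstack([cv2.resize(a[130:330,200:470],(405,300)),cv2.resize(b[130:390,100:442],(395,300))])[:,:,::-1])
cv2.imwrite("pics/scene9.png",b[:,:,::-1])
f=np.radians(5.2);o=np.array([543,-7])
to(o[0]+115*np.cos(f),o[1]+115*np.sin(f),175,5.2)
E
```

```text
t 30.7 pos [427.1  -71.25 182.05] yaw 5.33 z [-0.  0. -1.] F [-0.25  0.11 -0.03] w 68.6 g 0.0 j [ 0.21  0.1  -0.51 -0.   -0.96 -0.12]
t 30.8 pos [428.41 -71.03 181.77] yaw 5.33 z [-0. -0. -1.] F [ 0.28  0.21 -0.04] w 67.9 g 0.0 j [ 0.21  0.1  -0.51  0.   -0.96 -0.12]
turn 0.002 shift [ -53.38 -234.93    6.77]
```

View pics/m9.png

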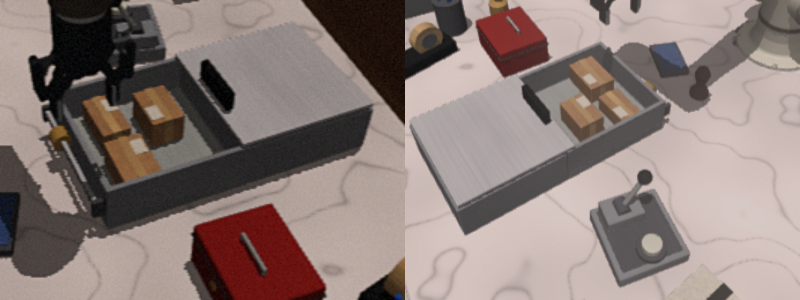

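All three parcels lie flat on the well floor. The side view shows them at (105,115), (158,112) and (132,157), and the guard and cash box are in place. Now I'll close the guard.

send_rows(series=[[[-9,-39,0],[0,0,0],60],[[-9,-39,0],[0,0,0],60],[[-9,-39,0],[0,0,0],60],[[-9,-39,0],[0,0,0],60],[[-9,-39,0],[0,0,0],60],[[-8,-39,0],[0,0,0],60],[[0,0,0],[0,0,0],60],[[0,0,0],[0,0,0],60]])

```text
clock: 31.6
position: [656.5, 3.7, 179.4]
ee_rot: [0.739, -0.673, -0.001, 0.001]
contact_force: [-0.7, 0.3, -0.8]
gripper_width: 59.8
grasp_force: 0.0
```

send_rows(series=[[[0,0,30],[0,0,0],60],[[0,0,30],[0,0,0],60],[[0,0,16],[0,0,0],60],[[0,0,0],[0,0,0],60],[[0,0,0],[0,0,0],60]])

```text
clock: 32.1
position: [656.1, 3.1, 106.4]
ee_rot: [0.739, -0.673, 0.0, 0.0]
contact_force: [-0.3, 0.5, 0.5]
gripper_width: 60.0
grasp_force: 0.0
```

send_rows(series=[[[0,0,2],[0,0,0],20],[[0,0,0],[0,0,0],5],[[0,0,0],[0,0,0],5],[[0,0,0],[0,0,0],5],[[0,0,0],[0,0,0],5],[[0,0,0],[0,0,0],5],[[0,-3,0],[0,0,0],5],[[0,-2,0],[0,0,0],5]])

```text
clock: 32.9
position: [657.2, 3.5, 104.8]
ee_rot: [0.739, -0.673, -0.003, 0.004]
contact_force: [-16.8, 1.5, 15.0]
gripper_width: 12.3
grasp_force: 62.2
```

send_rows(series=[[[0,0,0],[0,0,0],5],[[0,0,0],[0,0,0],5]])

```text
clock: 33.1
position: [657.2, 3.5, 104.8]
ee_rot: [0.739, -0.673, -0.003, 0.003]
contact_force: [-12.6, 1.4, 12.0]
gripper_width: 12.8
grasp_force: 61.7
```

The guard is at the open stop (657.2 again). I'll slide it shut by 215 mm.

send_rows(series=[[[0,12,0],[0,0,0],5],[[0,25,0],[0,0,0],5],[[0,30,0],[0,0,0],5],[[0,30,0],[0,0,0],5],[[0,30,0],[0,0,0],5],[[0,30,0],[0,0,0],5],[[0,30,0],[0,0,0],5],[[0,18,0],[0,0,0],5]])

```text
clock: 33.9
position: [456.7, -15.7, 104.7]
ee_rot: [0.74, -0.673, 0.001, -0.001]
contact_force: [2.9, -3.8, 3.3]
gripper_width: 12.7
grasp_force: 60.4
```

send_rows(series=[[[0,6,0],[0,0,0],5],[[0,4,0],[0,0,0],5],[[0,3,0],[0,0,0],5],[[0,2,0],[0,0,0],5],[[0,0,0],[0,0,0],5],[[0,0,0],[0,0,0],5]])

```text
clock: 34.5
position: [443.4, -17.0, 104.7]
ee_rot: [0.739, -0.673, 0.001, -0.0]
contact_force: [0.3, -4.1, 8.2]
gripper_width: 12.8
grasp_force: 61.2
```

send_rows(series=[[[0,2,0],[0,0,0],5],[[0,2,0],[0,0,0],5],[[0,1,0],[0,0,0],5],[[0,0,0],[0,0,0],5]])

```text
clock: 34.9
position: [443.3, -16.9, 104.8]
ee_rot: [0.74, -0.673, 0.004, -0.004]
contact_force: [14.4, -9.3, -5.1]
gripper_width: 12.9
grasp_force: 59.5
```

The guard is shut against its stop. I'll ease off, release and rise, then locate the ball and button in two views.

send_rows(series=[[[0,-4,0],[0,0,0],5],[[0,0,0],[0,0,0],5],[[0,0,0],[0,0,0],40],[[0,0,0],[0,0,0],40],[[0,0,0],[0,0,0],40],[[0,0,-20],[0,0,0],40],[[0,0,-40],[0,0,0],40],[[0,0,-40],[0,0,0],40]])

```text
clock: 35.7
position: [440.2, -16.6, 204.0]
ee_rot: [0.739, -0.673, -0.001, 0.001]
contact_force: [0.7, 0.6, -1.1]
gripper_width: 40.1
grasp_force: 0.0
```

send_rows(series=[[[0,0,0],[0,0,0],40],[[0,0,0],[0,0,0],40]])

```text
clock: 35.9
position: [441.0, -16.2, 204.0]
ee_rot: [0.739, -0.674, 0.0, -0.001]
contact_force: [-0.9, -1.1, -1.1]
gripper_width: 39.8
grasp_force: 0.0
```

```bash
python3 - <<'E'
from h import *
s,_=st()
C=camera_info("scene");S=camera_info("side");ims={"scene":get_image("scene"),"side":get_image("side")}
for n in ims: cv2.imwrite(f"pics/{n}10.png",ims[n][:,:,::-1])
ball=np.array([565,252.2,113.2]);but=np.array([597.6,332.3,50])
for nm,X,tst in(("ball",ball,lambda g:g<55),("button",but,lambda g:g>165)):
  for n,c in(("scene",C),("side",S)):
    p=proj(X,c)[0].astype(int);g=cv2.cvtColor(ims[n],cv2.COLOR_RGB2GRAY)
    x0,y0=p-16;w=g[y0:y0+32,x0:x0+32];print(nm,n,p)
    k,l,st_,ce=cv2.connectedComponentsWithStats(tst(w).astype(np.uint8))
    for i in range(1,k):
        if st_[i,4]>15: print("  ",st_[i],ce[i]+(x0,y0))
i=np.hstack([cv2.resize(ims["scene"][265:385,250:360],(396,432),interpolation=2),cv2.resize(ims["side"][115:185,245:315],(400,432),interpolation=2)])
cv2.imwrite("pics/m10.png",i[:,:,::-1])
# guard check
f=np.radians(5.2);o=np.array([543,-7]);M=np.array([[np.cos(f),-np.sin(f)],[np.sin(f),np.cos(f)]])
E
```

```text
t 35.9 pos [441.01 -16.24 204.02] yaw 5.32 z [ 0.  0. -1.] F [-0.95 -1.11 -1.13] w 39.8 g 0.0 j [ 0.33  0.09 -0.46 -0.   -1.02 -0.24]
ball scene [307 283]
ball side [275 133]
   [  0   0  32  32 776] [271.7  134.89]
button scene [313 340]
   [  8   9  18  16 218] [313.62 340.44]
button side [278 134]
```

View pics/m10.png

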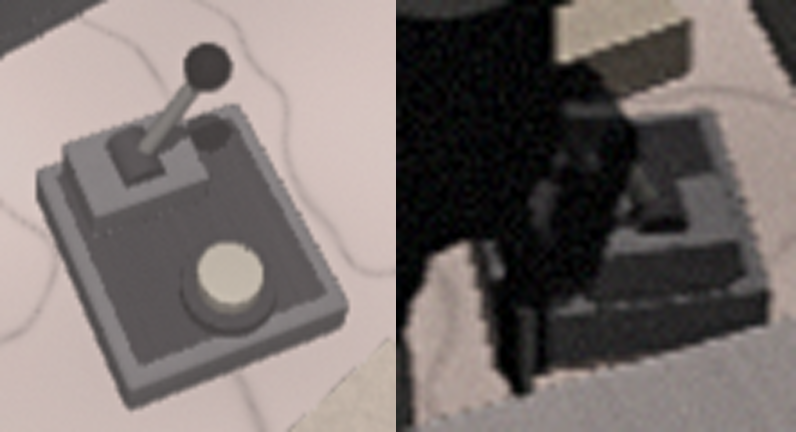

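Scene crop: the ball is at (208,68), the button top at (231,273), and the console's top edges run (236,106)-(345,298) and (42,178)-(128,388).

```bash
python3 - <<'E'
from h import *
C=camera_info("scene");q=lambda L:np.array(L)/3.6+(250,265)
b=ray(q([(208,68)]),C,113.2)[0];u=ray(q([(231,273)]),C,50)[0];e=ray(q([(236,106),(345,298),(128,388),(42,178)]),C,30)
print("ball",b,"button",u,e[:,:2].tolist())
for a,c in((0,1),(3,2)): d=e[c]-e[a];print("yaw",np.degrees(np.arctan2(-d[0],d[1])),np.linalg.norm(d))
for a,c in((0,3),(1,2)): d=e[c]-e[a];print("yaw",np.degrees(np.arctan2(d[1],d[0])),np.linalg.norm(d))
print("slot pivot z52",ray(q([(140,158)]),C,52))
to(b[0],b[1],175,83)
E
```

```text
ball [565.31 252.72 113.2 ] button [596.96 332.93  50.  ] [[528.4356317058869, 236.59209359731602], [544.1392101143468, 366.39842985833167], [670.7970644919521, 352.6517105439485], [651.5169490969763, 223.93612684683012]]
yaw -6.897949165896314 130.7527717042301
yaw -8.51891435804719 130.15154373319388
yaw -5.8708659218056365 123.73028806688967
yaw -6.1943098883810785 127.40166548144929
slot pivot z52 [[604.01 251.    52.  ]]
t 36.0 pos [440.02 -16.67 202.37] yaw 5.32 z [-0. -0. -1.] F [-0.21 -1.16  0.23] w 40.0 g 0.0 j [ 0.33  0.09 -0.46 -0.   -1.02 -0.24]
turn -1.356 shift [  91.53 -282.65   27.37]
```

```bash
python3 - <<'E'
from h import *
C=camera_info("scene");S=camera_info("side")
g=cv2.imread("pics/side0.png",0);w=g[115:150,262:292]
for r in w[::1]: print(' '.join('%3d'%v for v in r))
g=cv2.imread("pics/scene0.png",0)[268:302,292:326]
k,l,st_,ce=cv2.connectedComponentsWithStats((g<62).astype(np.uint8))
print([(s.tolist(),(c+(292,268)).tolist()) for s,c in zip(st_[1:],ce[1:]) if s[4]>30])
E
```

```text
27  15  11  10  10  11   8   5   5   6  16  38  44  92 143 165 162 159 160 166 158 159 154 154 157 160 155 156 159 157
  5   4   9   5   8   4   9  23  41  47 115 161 162 159 164 160 158 158 155 154 155 156 159 155 156 155 154 158 159 161
  8   3   9   9  21  41  50 109 160 159 158 158 155 157 153 155 150 150 154 153 159 155 159 157 154 152 154 156 157 155
 12  31  39  50 104 155 157 155 160 160 156 156 157 153 152 153 154 160 158 157 149 156 151 156 157 156 158 158 163 159
 85 138 160 163 159 163 156 158 155 154 153 151 148 156 152 154 155 156 152 154 156 156 160 156 159 160 158 164 170 146
162 158 153 155 154 151 152 153 151 151 150 155 155 153 149 157 153 152 156 157 158 163 160 163 159 169 150  86  68  68
153 156 161 155 159 153 151 153 150 158 155 155 154 155 158 155 160 159 160 163 159 166 167 133  86  73  71  63  57  62
157 159 156 156 155 155 154 154 152 157 160 153 156 155 155 161 159 162 165 154 114  76  66  67  52  55  57  63  59  65
159 157 153 154 152 152 152 153 151 156 162 161 158 161 153 166 149 107  79  70  57  57  57  62  59  59  64  64  66  62
153 154 152 154 151 1
[... 2401 characters left out ...]
8  44  49  47  36  20  19  19  21  17  18  14  19  21  21  22  27  32  39  46  60  66  54  48  43
 41  48  48  45  44  50  54  53  47  48  48  47  38  22  18  37  52  62  86  94 113 102  83  55  35  45  59  65  59  50
 45  46  50  52  48  51  45  45  46  47  48  47  50  46  55  83  98 104  96 100 104 104  93  57  31  43  52  69  67  50
 61  46  45  54  53  52  38  49  57  42  45  48  44  47  39  67  97 101  97  99  99 100  96  77  30  35  49  55  57  41
 80  49  48  43  54  51  56  49  49  52  50  52  50  52  40  57  90 101  95 102  96 104 108  84  43  21  35  37  48  51
 75  47  46  51  49  52  48  48  50  48  48  47  45  45  35  56  86  99 101 103 104  95  80  45  20  28  36  42  45  42
[]
```

send_rows(series=[[[0,0,0],[0,0,-0.136],60],[[0,0,0],[0,0,-0.136],60],[[0,0,0],[0,0,-0.136],60],[[0,0,0],[0,0,-0.136],60],[[0,0,0],[0,0,-0.136],60],[[0,0,0],[0,0,-0.136],60],[[0,0,0],[0,0,-0.136],60],[[0,0,0],[0,0,-0.136],60]])

```text
clock: 36.8
position: [440.1, -16.8, 201.9]
ee_rot: [0.982, -0.191, -0.002, 0.001]
contact_force: [0.3, -0.5, -0.4]
gripper_width: 59.9
grasp_force: 0.0
```

send_rows(series=[[[0,0,0],[0,0,-0.136],60],[[0,0,0],[0,0,-0.132],60],[[13,-40,0],[0,0,0],60],[[13,-40,0],[0,0,0],60],[[13,-40,0],[0,0,0],60],[[13,-40,0],[0,0,0],60],[[13,-40,0],[0,0,0],60],[[13,-40,0],[0,0,0],60]])

```text
clock: 37.6
position: [547.4, 213.4, 201.4]
ee_rot: [0.998, -0.061, -0.002, 0.001]
contact_force: [1.0, -0.2, 1.1]
gripper_width: 60.0
grasp_force: 0.0
```

send_rows(series=[[[13,-42,0],[0,0,0],60],[[0,0,0],[0,0,0],60],[[0,0,0],[0,0,0],60]])

```text
clock: 37.9
position: [564.8, 252.4, 200.8]
ee_rot: [0.998, -0.06, -0.002, 0.002]
contact_force: [0.0, -0.3, 0.3]
gripper_width: 59.9
grasp_force: 0.0
```

```bash
python3 - <<'E'
from h import *
C=camera_info("scene");S=camera_info("side")
P=[c["intrinsics"]@np.c_[c["R"],c["t"]] for c in(C,S)]
X=cv2.triangulatePoints(P[0],P[1],np.array([[307.8],[283.9]]),np.array([[276.2],[129.2]]));X=(X[:3]/X[3]).ravel();print(X,proj(X,C),proj(X,S))
to(X[0],X[1],94,83)
E
```

```text
[569.04 258.32 122.78] [[308.07 283.85]] [[276.33 129.23]]
t 37.9 pos [564.78 252.45 200.78] yaw 83.08 z [-0. -0. -1.] F [ 0.03 -0.29  0.31] w 59.9 g 0.0 j [ 0.68  0.4  -0.05 -0.   -1.13  0.77]
turn 0.001 shift [  3.51  -6.35 106.78]
```

The ball is near (568,256,121), so the lever did not start exactly at rest. I'll grip the ball, then use the rest stop as a reference.

send_rows(series=[[[3,-4,30],[0,0,0],60],[[0,0,30],[0,0,0],60],[[0,0,30],[0,0,0],60],[[0,0,12],[0,0,0],60],[[0,0,0],[0,0,0],60],[[0,0,0],[0,0,0],30],[[0,0,0],[0,0,0],18],[[0,0,0],[0,0,0],18]])

```text
clock: 38.7
position: [569.0, 254.9, 103.5]
ee_rot: [0.998, -0.061, -0.0, 0.001]
contact_force: [-2.4, -3.7, 4.5]
gripper_width: 22.5
grasp_force: 58.5
```

send_rows(series=[[[0,0,0],[0,0,0],18],[[0,0,0],[0,0,0],18],[[0,0,0],[0,0,0],18]])

```text
clock: 39.0
position: [569.0, 255.0, 103.5]
ee_rot: [0.998, -0.061, 0.0, 0.0]
contact_force: [-3.9, -3.5, 6.5]
gripper_width: 22.9
grasp_force: 58.5
```

```bash
python3 - <<'E'
from h import *
s,_=st(); print(s["wrist_torque"])
i=get_image("scene");cv2.imwrite("pics/scene11.png",i[:,:,::-1])
E
```

```text
t 39.0 pos [568.95 254.96 103.5 ] yaw 83.03 z [ 0. -0. -1.] F [-3.87 -3.49  6.49] w 22.9 g 58.5 j [ 0.68  0.49 -0.16  0.   -0.92  0.77]
[-1.16  0.82 -0.03]
```

send_rows(series=[[[-4,0,2.2],[0,0,0],18],[[-4,0,2.6],[0,0,0],18],[[-3,0,2.2],[0,0,0],18],[[0,0,0],[0,0,0],18],[[0,0,0],[0,0,0],18]])

```text
clock: 39.55
position: [557.9, 256.4, 96.3]
ee_rot: [0.998, -0.059, 0.0, 0.001]
contact_force: [-3.0, -2.9, 5.9]
gripper_width: 22.9
grasp_force: 59.7
```

send_rows(series=[[[-2,0,1.6],[0,0,0],18],[[0,0,0],[0,0,0],18],[[0,0,0],[0,0,0],18]])

```text
clock: 39.85
position: [554.9, 256.8, 94.7]
ee_rot: [0.998, -0.062, -0.001, 0.0]
contact_force: [-7.0, -3.2, 7.2]
gripper_width: 23.2
grasp_force: 61.1
```

send_rows(series=[[[-2,0,1.7],[0,0,0],18],[[0,0,0],[0,0,0],18],[[0,0,0],[0,0,0],18]])

```text
clock: 40.15
position: [553.3, 257.0, 93.3]
ee_rot: [0.998, -0.062, -0.0, 0.0]
contact_force: [-5.2, -3.9, 8.2]
gripper_width: 23.1
grasp_force: 61.2
```

send_rows(series=[[[-2,0,1.7],[0,0,0],18],[[0,0,0],[0,0,0],18],[[0,0,0],[0,0,0],18]])

```text
clock: 40.45
position: [553.3, 257.2, 93.1]
ee_rot: [0.998, -0.061, 0.001, -0.0]
contact_force: [-3.5, -5.8, 11.7]
gripper_width: 23.1
grasp_force: 61.5
```

send_rows(series=[[[-2,0,1.7],[0,0,0],18],[[0,0,0],[0,0,0],18],[[0,0,0],[0,0,0],18]])

```text
clock: 40.75
position: [553.2, 257.3, 93.0]
ee_rot: [0.998, -0.061, 0.003, -0.001]
contact_force: [-0.4, -9.4, 15.4]
gripper_width: 23.1
grasp_force: 61.8
```

The rest stop is at TCP (553.2,257.2,93.0). I'll follow the arc to upright, which is +51.5 mm along x and +18.8 mm up.

send_rows(series=[[[13.7,0,-10.4],[0,0,0],18],[[10.7,0,-5.5],[0,0,0],18],[[11.3,0,-3.8],[0,0,0],18],[[11.8,0,-2.1],[0,0,0],18],[[8,0,-0.4],[0,0,0],18],[[0,0,0],[0,0,0],18],[[0,0,0],[0,0,0],18],[[0,0,0],[0,0,0],18]])

```text
clock: 41.55
position: [605.5, 251.4, 110.3]
ee_rot: [0.998, -0.061, 0.0, -0.0]
contact_force: [-0.6, -1.8, -0.1]
gripper_width: 18.1
grasp_force: 1.1
```

```bash
python3 - <<'E'
from h import *
to(604.3,250.9,111.8,83)
E
```

```text
t 41.5 pos [605.46 251.4  110.25] yaw 83.03 z [ 0.  0. -1.] F [-0.55 -1.78 -0.12] w 18.1 g 1.1 j [ 0.64  0.53 -0.07  0.   -0.97  0.81]
turn 0.000 shift [-1.09  0.64 -1.55]
```

The grip was lost: the opening is 18 mm with no force. I'll open, rise, move back, and find the ball by mask.

send_rows(series=[[[0,0,0],[0,0,0],60],[[0,0,0],[0,0,0],60],[[0,0,0],[0,0,0],60],[[0,0,-30],[0,0,0],60],[[0,0,-40],[0,0,0],60],[[0,0,-40],[0,0,0],60],[[-40,0,0],[0,0,0],60],[[-40,0,0],[0,0,0],60]])

```text
clock: 42.35
position: [526.0, 261.9, 221.4]
ee_rot: [0.998, -0.062, 0.001, -0.002]
contact_force: [-0.7, 0.9, -0.2]
gripper_width: 60.2
grasp_force: 0.0
```

send_rows(series=[[[-45,30,0],[0,0,0],60],[[-30,30,0],[0,0,0],60],[[0,0,0],[0,0,0],60],[[0,0,0],[0,0,0],60]])

```text
clock: 42.75
position: [447.7, 212.7, 221.2]
ee_rot: [0.998, -0.06, 0.001, -0.001]
contact_force: [0.4, 0.5, -0.1]
gripper_width: 59.9
grasp_force: 0.0
```

```bash
cat > ball.py <<'E'
from h import *
def lever(nm):
    """ball centre from scene camera: for lean th, ball lies on arc about the pivot; dark blob"""
    out={}
    for n,(lo,hi) in(("scene",62),("side",40)) if 0 else (("scene",(240,250,350,345)),("side",(225,90,320,165))) :
        pass
def blobs(n,box,th,amin):
    i=get_image(n);cv2.imwrite(f"pics/{n}_b.png",i[:,:,::-1]);g=cv2.cvtColor(i,cv2.COLOR_RGB2GRAY);x,y,X,Y=box
    k,l,s,c=cv2.connectedComponentsWithStats((g[y:Y,x:X]<th).astype(np.uint8))
    return [(s[j].tolist(),(c[j]+(x,y)).round(1).tolist()) for j in range(1,k) if s[j,4]>amin]
E
python3 - <<'E'
from ball import *
st()
for th in(30,45,60): print(th,"scene",blobs("scene",(240,250,350,345),th,40)); 
for th in(15,25): print(th,"side",blobs("side",(225,90,320,165),th,30))
C=camera_info("scene");S=camera_info("side")
d=np.array([np.cos(np.radians(-7)),np.sin(np.radians(-7))]);p=np.array([604.5,251.5])
for th in(0,.2,.4,.6,.7,.8,1.0,1.2,1.4):
    a=.7-th;X=np.r_[p-80*np.sin(a)*d,52+80*np.cos(a)];print(th,X,proj(X,C)[0],proj(X,S)[0])
E
```

```text
t 42.8 pos [447.65 212.67 221.16] yaw 83.07 z [ 0.  0. -1.] F [ 0.45  0.53 -0.12] w 59.9 g 0.0 j [ 0.77  0.17 -0.32  0.   -1.08  0.68]
30 scene []
45 scene []
60 scene []
15 side [([0, 0, 15, 30, 258], [232.8, 101.5]), ([18, 19, 46, 22, 130], [263.0, 116.8]), ([53, 33, 9, 9, 56], [282.3, 126.8])]
25 side [([0, 0, 15, 30, 339], [232.5, 101.8]), ([85, 0, 10, 4, 34], [314.2, 91.3]), ([18, 18, 46, 25, 158], [262.5, 117.1]), ([53, 33, 9, 9, 65], [282.3, 126.8]), ([44, 50, 17, 6, 49], [276.9, 142.7])]
0 [553.35 257.78 113.19] [314.39 283.33] [270.65 133.45]
0.2 [566.43 256.17 122.21] [308.59 282.67] [275.61 130.04]
0.4 [581.03 254.38 128.43] [301.82 283.12] [281.19 127.45]
0.6 [596.57 252.47 131.6 ] [294.38 284.68] [287.14 125.8 ]
0.7 [604.5 251.5 132. ] [290.51 285.87] [290.17 125.35]
0.8 [612.43 250.53 131.6 ] [286.59 287.31] [293.19 125.15]
1.0 [627.97 248.62 128.43] [278.84 290.9 ] [299.08 125.55]
1.2 [642.57 246.83 122.21] [271.5  295.28] [304.54 126.95]
1.4 [655.65 245.22 113.19] [264.91 300.24] [309.34 129.3 ]
```

The side mask puts the ball at (282.3,126.8), so the lever is at about 0.43. I'll re-grip there.

```bash
python3 - <<'E'
from ball import *
for th in(75,90): print(th,"scene",blobs("scene",(285,265,330,305),th,40))
to(583.3,254,160,83)
E
```

```text
75 scene [([9, 13, 12, 13, 120], [299.6, 283.7])]
90 scene [([9, 13, 13, 13, 127], [299.6, 283.7]), ([8, 31, 14, 9, 74], [299.4, 301.0])]
t 43.1 pos [448.46 212.89 219.74] yaw 83.00 z [-0. -0. -1.] F [-0.76 -0.31 -0.57] w 59.9 g 0.0 j [ 0.77  0.18 -0.32 -0.   -1.08  0.68]
turn 0.000 shift [128.82 -57.24  59.74]
```

send_rows(series=[[[44,-19,0],[0,0,0],60],[[44,-19,0],[0,0,0],60],[[42.5,-19,0],[0,0,0],60],[[0,0,0],[0,0,0],60],[[0,0,40],[0,0,0],60],[[0,0,40],[0,0,0],60],[[0,0,30],[0,0,0],60],[[0,0,0],[0,0,0],60]])

```text
clock: 43.9
position: [581.2, 251.3, 104.8]
ee_rot: [0.998, -0.061, -0.005, 0.003]
contact_force: [-1.4, -0.7, -0.3]
gripper_width: 60.1
grasp_force: 0.0
```

send_rows(series=[[[0,0,0],[0,0,0],30],[[0,0,0],[0,0,0],18],[[0,0,0],[0,0,0],18],[[0,0,0],[0,0,0],18],[[0,0,0],[0,0,0],18],[[0,0,0],[0,0,0],18]])

```text
clock: 44.5
position: [585.0, 252.9, 113.0]
ee_rot: [0.998, -0.061, 0.001, -0.0]
contact_force: [-2.2, -3.2, 5.3]
gripper_width: 22.9
grasp_force: 58.5
```

```bash
python3 - <<'E'
from ball import *
to(604.3,250.9,111.8,83)
for th in(75,90): print(th,"scene",blobs("scene",(270,265,330,305),th,40))
for th in(15,25): print(th,"side",blobs("side",(255,90,320,165),th,30))
E
```

```text
t 44.5 pos [584.96 252.86 112.96] yaw 83.04 z [ 0.  0. -1.] F [-2.19 -3.21  5.28] w 22.9 g 58.5 j [ 0.66  0.5  -0.12  0.   -0.95  0.79]
turn 0.001 shift [19.44 -0.41  1.16]
75 scene [([20, 0, 36, 34, 660], [304.5, 278.9]), ([31, 32, 17, 8, 96], [309.5, 301.2])]
90 scene [([20, 0, 36, 40, 961], [305.5, 284.0])]
15 side [([0, 0, 42, 45, 542], [280.9, 108.3])]
25 side [([0, 0, 42, 45, 652], [281.0, 108.6]), ([54, 0, 11, 4, 34], [314.0, 91.3]), ([14, 50, 17, 6, 45], [276.5, 142.8]), ([10, 60, 15, 14, 144], [272.2, 156.6])]
```

send_rows(series=[[[5,0,-1.1],[0,0,0],18],[[5,0,-0.7],[0,0,0],18],[[5,0,-0.4],[0,0,0],18],[[4.4,0,-0.1],[0,0,0],18],[[0,0,0],[0,0,0],18],[[0,0,0],[0,0,0],18],[[0,0,0],[0,0,0],18]])

```text
clock: 45.4
position: [604.7, 250.3, 114.9]
ee_rot: [0.998, -0.062, 0.001, -0.0]
contact_force: [-0.9, -4.4, 6.6]
gripper_width: 22.9
grasp_force: 60.8
```

Still gripped, with TCP x at 604.7. I'll release, rise and check.

send_rows(series=[[[0,0,0],[0,0,0],60],[[0,0,0],[0,0,0],60],[[0,0,0],[0,0,0],60],[[0,0,0],[0,0,0],60],[[0,0,-30],[0,0,0],60],[[0,0,-40],[0,0,0],60],[[0,0,-40],[0,0,0],60],[[-40,0,0],[0,0,0],60]])

```text
clock: 46.2
position: [569.7, 257.7, 228.8]
ee_rot: [0.998, -0.062, 0.007, -0.004]
contact_force: [-1.5, 1.2, 0.5]
gripper_width: 59.9
grasp_force: 0.0
```

send_rows(series=[[[-45,15,0],[0,0,0],60],[[-45,30,0],[0,0,0],60],[[-30,30,0],[0,0,0],60],[[0,0,0],[0,0,0],60],[[0,0,0],[0,0,0],60]])

```text
clock: 46.7
position: [439.2, 197.8, 223.3]
ee_rot: [0.998, -0.061, 0.001, -0.001]
contact_force: [0.6, -0.6, -0.5]
gripper_width: 59.8
grasp_force: 0.0
```

```bash
python3 - <<'E'
from ball import *
for th in(75,90): print(th,"scene",blobs("scene",(275,265,330,305),th,40))
for th in(15,25): print(th,"side",blobs("side",(255,90,320,165),th,30))
b=cv2.imread("pics/scene_b.png",0);print(b[272:322,278:304:1])
E
```

```text
75 scene [([13, 14, 12, 13, 122], [293.7, 284.8])]
90 scene [([13, 14, 13, 14, 135], [293.8, 285.0]), ([16, 31, 11, 9, 65], [296.0, 300.6])]
15 side [([0, 19, 33, 12, 80], [270.1, 114.3]), ([28, 32, 9, 9, 61], [286.9, 125.8])]
25 side [([55, 0, 10, 4, 34], [314.3, 91.4]), ([0, 18, 34, 13, 105], [270.8, 114.0]), ([28, 32, 9, 9, 67], [286.9, 125.7]), ([14, 50, 19, 6, 51], [277.8, 142.6])]
[[186 192 194 ... 195 194 194]
 [184 185 184 ... 196 195 196]
 [191 186 176 ... 194 194 195]
 ...
 [135 135 134 ...  89  89  88]
 [136 134 135 ...  88  89  88]
 [136 134 135 ...  89  88  89]]
```

Both cameras put the lever at about 0.61, so the ball slipped in the pads. I'll nudge it the rest of the way by pushing with closed fingers from the robot's side.

```bash
python3 - <<'E'
from ball import *
C=camera_info("scene");S=camera_info("side")
P=[c["intrinsics"]@np.c_[c["R"],c["t"]] for c in(C,S)]
X=cv2.triangulatePoints(P[0],P[1],np.array([[293.7],[284.9]]),np.array([[286.9],[125.75]]));print((X[:3]/X[3]).ravel())
to(560,256.8,119,83)
E
```

```text
[596.76 252.58 131.47]
t 46.9 pos [440.29 198.49 222.29] yaw 83.02 z [ 0.  0. -1.] F [-0.08 -0.04 -0.84] w 60.0 g 0.0 j [ 0.76  0.15 -0.34  0.   -1.08  0.69]
turn 0.000 shift [111.71 -72.46 103.29]
```

send_rows(series=[[[37,-24,0],[0,0,0],20],[[37,-24,0],[0,0,0],0],[[37,-24,0],[0,0,0],0],[[0,0,0],[0,0,0],0],[[0,0,40],[0,0,0],0],[[0,0,40],[0,0,0],0],[[0,0,23],[0,0,0],0],[[0,0,0],[0,0,0],0]])

```text
clock: 47.7
position: [556.2, 254.2, 114.6]
ee_rot: [0.998, -0.061, -0.004, 0.003]
contact_force: [-0.7, -0.3, 0.3]
gripper_width: 0.3
grasp_force: 0.0
```

send_rows(series=[[[5,0,0],[0,0,0],0],[[5,0,0],[0,0,0],0],[[4,0,0],[0,0,0],0],[[3,0,0],[0,0,0],0],[[0,0,0],[0,0,0],0],[[0,0,0],[0,0,0],0],[[0,0,0],[0,0,0],0]])

```text
clock: 48.4
position: [575.1, 253.6, 119.6]
ee_rot: [0.998, -0.061, 0.0, -0.0]
contact_force: [-0.3, -0.2, 0.6]
gripper_width: 0.4
grasp_force: 0.0
```

```bash
python3 - <<'E'
from ball import *
st()
for th in(75,): print(th,"scene",blobs("scene",(270,265,330,305),th,20))
for th in(15,25): print(th,"side",blobs("side",(255,90,320,165),th,20))
E
```

```text
t 48.4 pos [575.05 253.58 119.6 ] yaw 83.02 z [ 0.  0. -1.] F [-0.3  -0.19  0.63] w 0.4 g 0.0 j [ 0.67  0.48 -0.13  0.   -0.96  0.78]
75 scene [([17, 0, 35, 28, 541], [304.5, 277.9]), ([54, 9, 6, 8, 28], [326.7, 277.8]), ([32, 32, 17, 8, 90], [310.1, 301.3])]
15 side [([0, 0, 36, 41, 447], [276.8, 106.5]), ([55, 0, 9, 4, 28], [314.1, 91.1]), ([29, 31, 9, 10, 58], [288.1, 125.5])]
25 side [([0, 0, 36, 41, 537], [277.3, 107.1]), ([54, 0, 11, 4, 33], [314.1, 91.2]), ([61, 6, 4, 8, 21], [318.0, 99.2]), ([29, 31, 9, 10, 70], [288.0, 125.4]), ([14, 50, 19, 6, 47], [277.1, 142.5]), ([32, 57, 9, 6, 25], [289.7, 150.0]), ([9, 61, 15, 13, 127], [270.7, 157.4])]
```

send_rows(series=[[[3,0,0],[0,0,0],0],[[2.5,0,0],[0,0,0],0],[[0,0,0],[0,0,0],0],[[0,0,0],[0,0,0],0]])

```text
clock: 48.95
position: [580.8, 253.0, 119.4]
ee_rot: [0.998, -0.061, 0.0, -0.0]
contact_force: [-0.8, 0.8, -0.3]
gripper_width: 0.2
grasp_force: 0.0
```

send_rows(series=[[[-20,0,0],[0,0,0],0],[[0,0,-40],[0,0,0],0],[[0,0,-40],[0,0,0],0],[[-40,0,-20],[0,0,0],0],[[-45,30,0],[0,0,0],0],[[-30,30,0],[0,0,0],0],[[0,0,0],[0,0,0],0],[[0,0,0],[0,0,0],0]])

```text
clock: 49.75
position: [442.8, 211.5, 220.4]
ee_rot: [0.998, -0.061, 0.001, -0.001]
contact_force: [1.0, 0.1, 0.3]
gripper_width: -0.2
grasp_force: 0.0
```

```bash
python3 - <<'E'
from ball import *
b=blobs("scene",(270,265,330,305),75,40);print(b)
s=blobs("side",(255,90,320,165),20,20);print(s)
C=camera_info("scene");S=camera_info("side");g=cv2.imread("pics/scene_b.png",0)
# rod: mean bright column below ball, vertical direction
d=proj([[604.5,251.5,132],[604.5,251.5,80],[604.5,251.5,60]],C);print("vertical line at pivot",d.tolist())
print(g[286:318,280:300].tolist())
st()
E
```

```text
[([15, 15, 12, 13, 122], [290.3, 285.8])]
[([55, 0, 10, 4, 32], [314.3, 91.3]), ([61, 6, 4, 8, 22], [317.9, 99.2]), ([0, 19, 34, 12, 90], [270.8, 114.0]), ([31, 31, 9, 10, 66], [289.8, 125.0]), ([14, 50, 18, 6, 37], [277.4, 142.6]), ([32, 57, 9, 6, 25], [289.7, 149.7])]
vertical line at pivot [[290.5063160099223, 285.86786334547384], [289.37808961498166, 301.3739222231138], [288.96960671034, 306.9880081887384]]
[[196, 196, 198, 192, 82, 56, 60, 62, 61, 62, 64, 64, 64, 63, 62, 58, 61, 108, 195, 197], [196, 198, 200, 191, 85, 56, 58, 61, 62, 63, 63, 63, 62, 62, 61, 58, 68, 124, 194, 197], [198, 198, 198, 192, 103, 59, 58, 60, 61, 60, 62, 63, 61, 62, 60, 57, 85, 167, 196, 197], [198, 197, 198, 193, 143, 76, 57, 60, 61, 61, 60, 62, 61, 60, 57, 63, 104, 191, 198, 197], [199, 199, 199, 199, 191, 129, 74, 58, 57, 59, 59, 59, 60, 58, 62, 88, 141, 191, 196, 196], [197, 199, 199, 200, 200, 191, 130, 72, 57, 59, 60, 59, 57, 65, 89, 143, 181, 189, 194, 196], [198, 198, 198, 197, 200, 202, 190, 103, 67, 63, 62, 60, 81, 122, 150, 188, 188, 185, 191, 195], [199, 198, 199, 198, 198, 201, 194, 113, 8
[... 1703 characters left out ...]
33, 133, 107, 80, 80, 85, 90, 91, 91, 89, 85, 78, 77, 71, 69, 82, 127, 133, 132, 133], [133, 135, 129, 87, 78, 84, 86, 86, 85, 77, 68, 69, 71, 77, 86, 97, 122, 133, 133, 133], [133, 134, 132, 108, 78, 80, 81, 76, 69, 71, 78, 80, 95, 111, 121, 133, 133, 134, 133, 133], [134, 136, 136, 129, 87, 77, 76, 79, 79, 94, 107, 111, 132, 135, 136, 134, 135, 134, 133, 133], [134, 134, 136, 134, 109, 85, 94, 108, 114, 132, 134, 132, 136, 135, 136, 135, 134, 133, 132, 126], [134, 134, 135, 135, 133, 115, 133, 136, 135, 136, 135, 133, 136, 135, 134, 134, 131, 126, 120, 109]]
t 49.9 pos [443.88 212.33 219.89] yaw 83.02 z [ 0.  0. -1.] F [-0.21 -0.17  0.62] w 0.0 g 0.0 j [ 0.78  0.17 -0.33  0.   -1.07  0.67]
```

Both views agree with upright (290.3 and 289.8 against 290.5 and 290.2 predicted), and the rod runs parallel to the vertical. Next is the button, with the tool turned so the knuckles stay clear of the lever.

send_rows(series=[[[0,0,0],[0,0,0.143],0],[[0,0,0],[0,0,0.143],0],[[0,0,0],[0,0,0.143],0],[[0,0,0],[0,0,0.143],0],[[0,0,0],[0,0,0.143],0],[[0,0,0],[0,0,0.143],0],[[0,0,0],[0,0,0.143],0],[[0,0,0],[0,0,0.143],0]])

```text
clock: 50.65
position: [444.1, 212.5, 219.0]
ee_rot: [0.804, -0.594, 0.0, 0.0]
contact_force: [0.9, -0.5, -0.2]
gripper_width: 0.3
grasp_force: 0.0
```

send_rows(series=[[[0,0,0],[0,0,0.143],0],[[0,0,0],[0,0,0.143],0],[[0,0,0],[0,0,0.141],0],[[0,0,0],[0,0,0],0]])

```text
clock: 51.05
position: [444.0, 212.4, 219.0]
ee_rot: [-0.663, 0.749, -0.0, -0.0]
contact_force: [0.1, -0.3, -0.1]
gripper_width: -0.0
grasp_force: 0.0
```

```bash
python3 - <<'E'
from h import *
to(597,332.7,100,-7)
E
```

```text
t 51.0 pos [443.98 212.36 218.99] yaw -6.99 z [-0. -0. -1.] F [ 0.09 -0.28 -0.06] w -0.0 g 0.0 j [ 0.78  0.17 -0.33  0.   -1.08 -0.9 ]
turn 0.000 shift [-138.09 -137.21  118.99]
```

send_rows(series=[[[-27.6,-27.4,0],[0,0,0],0],[[-27.6,-27.4,0],[0,0,0],0],[[-27.6,-27.4,0],[0,0,0],0],[[-27.6,-27.4,0],[0,0,0],0],[[-27.6,-27.4,0],[0,0,0],0],[[0,0,0],[0,0,0],0],[[0,0,40],[0,0,0],0],[[0,0,40],[0,0,0],0]])

```text
clock: 51.85
position: [596.7, 332.7, 139.0]
ee_rot: [-0.664, 0.748, 0.0, 0.001]
contact_force: [0.1, -0.6, -1.5]
gripper_width: -0.2
grasp_force: 0.0
```

send_rows(series=[[[0,0,40],[0,0,0],0],[[0,0,30],[0,0,0],0],[[0,0,0],[0,0,0],0],[[0,0,0],[0,0,0],0]])

```text
clock: 52.25
position: [596.3, 332.0, 69.7]
ee_rot: [-0.663, 0.748, -0.0, -0.0]
contact_force: [-0.1, 0.3, 1.0]
gripper_width: 0.1
grasp_force: 0.0
```

```bash
python3 - <<'E'
from h import *
to(597,332.7,40,-7)
E
```

```text
t 52.2 pos [596.26 332.03  69.66] yaw -6.89 z [ 0. -0. -1.] F [-0.07  0.32  0.96] w 0.1 g 0.0 j [ 0.74  0.62 -0.03  0.   -0.92 -0.87]
turn 0.002 shift [-0.76 -0.65 29.66]
```

send_rows(series=[[[-0.5,-0.5,10],[0,0,0],0],[[0,0,8],[0,0,0],0],[[0,0,5],[0,0,0],0],[[0,0,4],[0,0,0],0],[[0,0,2],[0,0,0],0],[[0,0,0],[0,0,0],0],[[0,0,0],[0,0,0],0]])

```text
clock: 52.95
position: [597.4, 333.3, 45.9]
ee_rot: [-0.663, 0.748, -0.001, 0.002]
contact_force: [-5.8, -1.6, 18.9]
gripper_width: 0.1
grasp_force: 9.2
```

send_rows(series=[[[0,0,1.5],[0,0,0],0],[[0,0,0],[0,0,0],0],[[0,0,0],[0,0,0],0]])

```text
clock: 53.25
position: [597.4, 333.3, 45.8]
ee_rot: [-0.664, 0.748, -0.001, 0.002]
contact_force: [-7.2, -1.4, 22.9]
gripper_width: 0.4
grasp_force: 11.8
```

It hit a hard stop at z 45.8. I'll check the spring travel while letting it up.

send_rows(series=[[[0,0,-6.5],[0,0,0],0],[[0,0,0],[0,0,0],0],[[0,0,0],[0,0,0],0]])

```text
clock: 53.55
position: [597.3, 333.3, 47.1]
ee_rot: [-0.663, 0.749, -0.0, 0.002]
contact_force: [0.7, 1.2, 3.2]
gripper_width: -0.1
grasp_force: 2.2
```

send_rows(series=[[[0,0,-2],[0,0,0],0],[[0,0,0],[0,0,0],0],[[0,0,0],[0,0,0],0]])

```text
clock: 53.85
position: [597.2, 333.1, 47.8]
ee_rot: [-0.663, 0.749, -0.0, 0.001]
contact_force: [2.2, 1.9, 3.8]
gripper_width: 0.1
grasp_force: 2.0
```

send_rows(series=[[[0,0,-2],[0,0,0],0],[[0,0,0],[0,0,0],0],[[0,0,0],[0,0,0],0]])

```text
clock: 54.15
position: [596.2, 332.3, 49.3]
ee_rot: [-0.663, 0.749, 0.0, -0.0]
contact_force: [1.8, 1.2, 3.3]
gripper_width: 0.2
grasp_force: 1.7
```

send_rows(series=[[[0,0,-2],[0,0,0],0],[[0,0,0],[0,0,0],0],[[0,0,0],[0,0,0],0]])

```text
clock: 54.45
position: [595.8, 332.0, 51.1]
ee_rot: [-0.663, 0.749, 0.0, -0.001]
contact_force: [1.6, 1.5, 2.7]
gripper_width: -0.2
grasp_force: 1.3
```

send_rows(series=[[[0,0,-2],[0,0,0],0],[[0,0,0],[0,0,0],0],[[0,0,0],[0,0,0],0]])

```text
clock: 54.75
position: [595.7, 331.9, 53.1]
ee_rot: [-0.663, 0.749, 0.0, -0.001]
contact_force: [-0.1, 0.7, 2.1]
gripper_width: 0.3
grasp_force: 0.9
```

send_rows(series=[[[0,0,-3],[0,0,0],0],[[0,0,0],[0,0,0],0],[[0,0,0],[0,0,0],0]])

```text
clock: 55.05
position: [595.7, 331.9, 55.9]
ee_rot: [-0.663, 0.749, 0.0, -0.001]
contact_force: [-0.8, -0.0, -0.0]
gripper_width: -0.0
grasp_force: 0.0
```

The press covered the full 8 mm and the button is back up. Now I'll lay the lever back by pushing the ball from the far side.

send_rows(series=[[[0,0,-40],[0,0,0],0],[[0,0,-40],[0,0,0],0],[[0,0,-40],[0,0,0],0],[[0,-25,-20],[0,0,0],0],[[0,-37,0],[0,0,0],0],[[40,0,0],[0,0,0],0],[[38,0,0],[0,0,0],0],[[0,0,0],[0,0,0],0]])

```text
clock: 55.85
position: [647.7, 243.1, 195.8]
ee_rot: [-0.661, 0.75, 0.0, -0.002]
contact_force: [0.3, 0.1, 0.4]
gripper_width: 0.1
grasp_force: 0.0
```

```bash
python3 - <<'E'
from h import *
to(649.2,246,100,-7)
E
```

```text
t 55.9 pos [647.66 243.11 195.82] yaw -7.24 z [-0. -0. -1.] F [0.25 0.08 0.37] w 0.1 g 0.0 j [ 0.59  0.52  0.14 -0.   -1.19 -0.72]
turn -0.004 shift [-3.06 -1.18 95.82]
```

send_rows(series=[[[0,0,0],[0,0,-0.143],0],[[0,0,0],[0,0,-0.143],0],[[0,0,0],[0,0,-0.143],0],[[0,0,0],[0,0,-0.143],0],[[0,0,0],[0,0,-0.143],0],[[0,0,0],[0,0,-0.143],0],[[0,0,0],[0,0,-0.143],0],[[0,0,0],[0,0,-0.143],0]])

```text
clock: 56.65
position: [647.9, 247.9, 196.1]
ee_rot: [0.963, -0.268, -0.0, 0.0]
contact_force: [0.9, -0.3, 0.0]
gripper_width: -0.2
grasp_force: 0.0
```

send_rows(series=[[[0,0,0],[0,0,-0.143],0],[[0,0,0],[0,0,-0.143],0],[[0,0,0],[0,0,-0.145],0],[[0,-4,0],[0,0,0],0],[[0,0,40],[0,0,0],0],[[0,0,35],[0,0,0],0],[[0,0,18],[0,0,0],0],[[0,0,0],[0,0,0],0]])

```text
clock: 57.45
position: [646.6, 250.8, 99.4]
ee_rot: [0.998, -0.06, -0.003, 0.002]
contact_force: [-0.3, -0.3, -0.6]
gripper_width: 0.1
grasp_force: 0.0
```

```bash
python3 - <<'E'
from h import *
to(579,254.6,100,83)
E
```

```text
t 57.5 pos [646.58 250.79  99.35] yaw 83.08 z [-0.01 -0.   -1.  ] F [-0.31 -0.31 -0.58] w 0.1 g 0.0 j [ 0.6   0.61  0.04 -0.   -1.01  0.85]
turn 0.001 shift [-67.55   4.46  -0.65]
```

send_rows(series=[[[-8,4.5,0],[0,0,0],0],[[-8,0,0],[0,0,0],0],[[-8,0,0],[0,0,0],0],[[-8,0,0],[0,0,0],0],[[-8,0,0],[0,0,0],0],[[-8,0,0],[0,0,0],0],[[-8,0,0],[0,0,0],0],[[0,0,0],[0,0,0],0]])

```text
clock: 58.25
position: [591.3, 253.6, 103.5]
ee_rot: [0.998, -0.059, -0.001, 0.0]
contact_force: [0.5, -0.8, 1.1]
gripper_width: -0.3
grasp_force: 0.0
```

send_rows(series=[[[-4,0,0],[0,0,0],0],[[-4,0,0],[0,0,0],0],[[-2,0,0],[0,0,0],0],[[0,0,0],[0,0,0],0]])

```text
clock: 58.65
position: [582.4, 254.6, 103.4]
ee_rot: [0.998, -0.059, -0.0, 0.0]
contact_force: [-0.6, 0.1, -0.2]
gripper_width: 0.2
grasp_force: 0.0
```

send_rows(series=[[[-2,0,0],[0,0,0],0],[[-2,0,0],[0,0,0],0],[[0,0,0],[0,0,0],0]])

```text
clock: 58.95
position: [580.0, 255.1, 103.4]
ee_rot: [0.998, -0.059, 0.001, -0.0]
contact_force: [4.8, -1.4, -2.3]
gripper_width: 0.1
grasp_force: 2.6
```

Contact is building at the stop. I'll press a little further.

send_rows(series=[[[-2,0,0],[0,0,0],0],[[-1.5,0,0],[0,0,0],0],[[0,0,0],[0,0,0],0]])

```text
clock: 59.25
position: [579.7, 255.3, 103.6]
ee_rot: [0.998, -0.059, 0.004, -0.001]
contact_force: [14.6, -3.7, -8.0]
gripper_width: 0.0
grasp_force: 7.3
```

send_rows(series=[[[25,0,0],[0,0,0],0],[[15,0,0],[0,0,0],0],[[0,0,-40],[0,0,0],0],[[0,0,-40],[0,0,0],0],[[0,0,-40],[0,0,0],0],[[-40,20,0],[0,0,0],0],[[-40,20,0],[0,0,0],0],[[-40,30,0],[0,0,0],0]])

```text
clock: 60.05
position: [485.9, 195.2, 223.2]
ee_rot: [0.998, -0.059, -0.0, -0.0]
contact_force: [0.8, 0.1, 0.4]
gripper_width: 0.0
grasp_force: 0.0
```

send_rows(series=[[[-40,30,0],[0,0,0],0],[[-30,30,0],[0,0,0],0],[[0,0,0],[0,0,0],0],[[0,0,0],[0,0,0],0]])

```text
clock: 60.45
position: [410.5, 143.8, 224.2]
ee_rot: [0.998, -0.059, 0.001, -0.001]
contact_force: [1.1, -0.2, -0.2]
gripper_width: -0.0
grasp_force: 0.0
```

```bash
python3 - <<'E'
from ball import *
st()
print(blobs("scene",(285,265,335,305),75,40))
print(blobs("side",(255,110,300,150),20,20))
s=cv2.imread("pics/side_b.png").astype(int);a=cv2.imread("pics/side0.png").astype(int)
d=np.abs(s-a).max(2)
print("box diff",(d[268:358,325:418]>45).sum(),"guard region diff",(d[185:260,245:365]>60).sum())
# guard front edge / handle: dark handle blob in side
for im in(a,s):
    g=im.max(2)[185:235,240:285];m=(g<25).astype(np.uint8);k,l,st_,c=cv2.connectedComponentsWithStats(m);print([(x.tolist(),y.round(1).tolist()) for x,y in zip(st_[1:],c[1:]) if x[4]>60])
E
```

```text
t 60.5 pos [410.54 143.77 224.24] yaw 83.26 z [ 0.  0. -1.] F [ 1.15 -0.21 -0.2 ] w -0.0 g 0.0 j [ 0.71  0.06 -0.44  0.   -1.07  0.74]
[([22, 13, 12, 12, 110], [312.9, 283.8]), ([19, 33, 13, 7, 64], [310.6, 301.7])]
[([0, 0, 34, 11, 86], [270.1, 114.3]), ([12, 19, 9, 9, 68], [271.3, 133.1]), ([14, 30, 12, 6, 23], [273.7, 142.7])]
box diff 0 guard region diff 2928
[([12, 7, 19, 37, 309], [21.4, 25.2])]
[([9, 9, 18, 36, 308], [17.6, 26.5])]
```

The lever is at rest against its stop, the guard is shut (handle 10 mm beyond its starting place), and the cash box has not moved. I'm handing in.

```bash
python3 -c "
from bench import job_done;print(job_done())"
```

```text
the job is handed in; nothing more can be done
None
```

I did every step in the order asked and handed the job in at about 60 s: all three parcels on the counter (a, b and c) lie in the scale's well, the guard is fully shut, the button was pressed fully down and came back up, the lever is back at its rest, and the cash box has not moved; the lever's upright setting may have been up to about 0.04 rad (2°) short of vertical.

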